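Take the brayer out of its lipped dock for wash-up

ROBOT

A 6-joint arm with a two-finger parallel gripper is mounted at the origin on a cart in front of the work surface, level with it; the furniture and walls round the work are solid. World frame = base frame: x ahead of the robot, y to its left, z up, the work surface at z = 0. Lengths are in m, angles in rad, forces in N, time in s.
With the tool pointing down it reaches from about 0.35 to 0.775 m from the base axis. Payload 5.5 kg.
Tool frame: the origin (TCP) lies at the very end of the fingers, on their centre line; the grasp point (between the pads) lies 19 mm behind it; y points along the fingers, z is the direction in which the jaws open and shut, and the axes are right-handed (so a half turn about y gives the same grasp; the last joint's range is limited). The gripper opens to 85 mm and grips with 20 to 120 N. Pads are 22 mm wide; open, the fingers measure 114 mm over their backs; the gripper's body (76 mm by 85 mm) begins 54 mm behind the grasp point. The pads swing forward as they close: fully open they stand 13 mm farther back than shut.
Start: joints at [-1.455, 0.313, 0.046, 1.304, 0, 1.431], TCP at [0.145, -0.556, 0.231] pointing down, gripper open.
Joint ranges: [-2.76, 2.76], [-0.86, 1.69], [-1.03, 1.26], [-2.2, 2.34], [-1.47, 1.5], [-3.14, 3.14]. Speed limits (rad/s): [2.57, 2.57, 3.14, 3.14, 3.14, 3.14].

INTERFACE

Orientations are given as a unit quaternion [w, x, y, z].
In Python, from workcell import env gives the robot as it stands.
- The arm moves only by the shell command python3 -m inch 'ROWS' [OPENING] [FORCE]. ROWS is JSON, a list that holds one entry, the list of rows, each a list of 4 numbers: the shift along the tool's x, y, z in mm, then the turn about the tool's y in degrees. In form: [[[tx, ty, tz, spin], ...]]. A call has 1 to 10 rows; each row is the pose to reach, as a shift and turn from the pose commanded when the call began, along the tool's axes at that moment; what a row does not reach only later rows make up. A row lasts 1/10 s, in which the tool goes at most 50 mm and 8.59 degrees, less where a joint would pass 70% of its speed; a pose out of reach is approached as far as the arm can. A call with a gripper value outside its range is refused whole. OPENING is the finger opening in mm, from 0 to 85.4, set as the call begins (- or left out, the last holds). The fingers move at their own pace and stop on an object; FORCE is the grip in N (left out, the last holds). Time passes only in rows, so rows that repeat a pose let the fingers close. It gives the time, the measured TCP pose, the force and the opening at its end, in the units of the state.
- env.get_state(): the state, without advancing time (a new reading comes with each control period).
- env.read_camera(name): name is "scene" or "side" or "wrist"; returns the picture (480x640x3 uint8, blue, green, red); there is no depth.
- env.camera_model(name): a dict with "fx", "fy", "cx", "cy" (pixels), "distortion" ([k1, k2, p1, p2, k3] as OpenCV has them; the pictures are not rectified), "R" (3x3) and "t" (3): a world point X has camera coordinates R X + t; the wrist camera has in their place "mount" (4x4, takes a point from camera to tool coordinates, whose origin is the TCP and whose axes are the tool frame's). Camera axes: x right, y down, z forward; pixel columns grow to the right and rows downward; lengths in m; the calibration is good to about 2 mm. A picture is of the moment at which its call begins: read the wrist's pose just before it. camera_model takes no time and is no camera call.
- env.hand_in(): hands the job in, once; it reports no verdict.
The state is a dict: "clock": time; "joint_pos": joint angles; "qvel": joint speeds; "tau": joint torques, N m; "tcp_pos": TCP position; "orientation": TCP orientation; "wrist_force": force on the tool from outside, world axes, zero at the start; "ft_torque": the same for the moment, N m; "finger_gap": finger opening in m.
Only numpy, scipy, OpenCV 4.12 (cv2) and the standard library are available. Lean on these libraries where they do the work, as an engineer would, in place of code of your own. Each camera call takes 0.05 s, during which the arm holds its last target.

TASK

Take the brayer (hand ink roller) out of its wooden dock and lay it in the wash-up tray for cleaning. Its roller is caught under the steel keeper's lip and the butt of its handle sits in a pocket, so draw it back as far as it goes, tilt the roller up past the lip, then bring it out forwards; never force it against the dock, feel your way. Set it down gently on its legs and handle, flat inside the tray, and leave the other things where they are.

Things in the scene. Friction and masses are not known exactly. Their poses are not given: they have to be found in the camera images.
- brayer: Ink roller with a turned wooden handle, loose: 191 long, 97 wide, 54 high, about 0.22 kg, balancing near x = 12 mm. Its x axis runs from the handle to the roller, z up; origin at mid-length on its underside, where legs and handle stand. Handle: x = -95 to +10 mm, rising towards the roller, its end (butt) 17 mm thick.
- handle_grip (a point): On the handle's axis at (-4, 0, 26) mm in the brayer's frame; the handle is about 23 mm thick here. Held loosely here it sags at the roller, so grip firmly.
- handle_belly (a point): Underside of the handle's belly at (-82, 0, 0) mm in the brayer's frame: the spot on which the handle stands and about which the brayer is tilted. The belly is 31 mm thick.
- leg_heels (a point): Midway between the backs of the two flat legs, at (38, 0, 14) mm in the brayer's frame. The legs (at y = +-41 to +-44 mm) carry the front, so the roller hangs 12 mm clear of the ground.
- roller_axis (a point): Middle of the roller's axis, at (74, 0, 33) mm in the brayer's frame; roller 42 mm in diameter, 75 mm wide, free to turn.
- handle_butt (a point): Middle of the butt end of the handle, at (-95, 0, 11) mm in the brayer's frame.
- dock: Fixed dock on the bench: wooden board 284x126x10 mm, x axis along the brayer towards its roller, origin at the middle of its underside. At the start the brayer stands on it with its origin within 2 mm of (0, 0, 10) mm. The handle's butt lies in a wooden pocket, the roller under a steel keeper. More than 20 N between brayer and dock damages them.
- pocket_edge (a point): Middle of the pocket roof's free edge, at (-92, 0, 54) mm in the dock's frame. The roof runs from here to x = -140 mm, underside at z = 54 mm, top at 60 mm; cheeks 48 mm apart; back wall at x = -134 mm. The tilting belly passes under the roof; a straight lift is stopped by roof and lip.
- keeper_clamp (a point): Midway between two brass thumb nuts, at (121, 0, 12) mm in the dock's frame. They clamp the slotted steel keeper anywhere over 16 mm along x; its place is not reported. It is one rigid piece: front wall, lip (68 wide, underside z = 66, top 70 mm) reaching back over the roller, low side straps at y = +-53 mm, and two heel stops behind the legs.
- board_middle (a point): Top of the dock's board at (0, 0, 10) mm in its frame. The heel stops (14 mm high, y = +-37 to +-55 mm) meet the legs after these are drawn back 5 to 21 mm: to be felt. The roller passes the lip only from within 2 mm of the stops, tilted about the belly as it stands on the board: it then swings back as it rises; with the legs above the stops it may come 2 mm further back. At 21 degrees it is above the lip.
- tray: Fixed shallow sheet-metal wash-up tray on the bench, 240x150 mm, origin at the middle of its underside, x along its length; its floor (inside, 236x146 mm) at z = 7 mm, rim 24 mm high. The brayer fits in lengthwise, either way round.
- sanding_block: Bystander to be left alone: cork sanding block, 42x72x30 mm; origin at the centre of its underside.
- masking_tape: Bystander to be left alone: roll of masking tape lying flat, 96 across, 25 high mm; origin at the centre of its underside.
- black_ink_tin: Bystander to be left alone: round ink tin with a black spot on its lid, 78 across, 44 high mm; origin at the centre of its underside.
- paint_tube: Bystander to be left alone: lying aluminium paint tube with a black label, 104x32x24 mm; origin at the centre of its underside.
- gouge: Bystander to be left alone: small gouge with a turned wooden mushroom handle, 137x25x25 mm; origin at the centre of its underside.

How it is judged:
On the way:
1. the roller stands up clear over the lip with the handle's butt still in its pocket (z of roller_axis in the frame of dock above 0.082 m and angle between brayer's own z axis and vertical above 0.2 rad and x of handle_butt in the frame of dock below -0.092 m), for 0.05 s.
At the end, for the whole second after the job is handed in: The brayer lies still, let go, inside the tray on its legs and handle: level within 0.06 rad, its underside within 4 mm of the tray's floor and its middle within 40 mm of the tray's middle (horizontal distance between brayer and tray below 0.04 m and z of brayer in the frame of tray between 0.003 and 0.011 m and angle between brayer's own z axis and vertical below 0.06 rad and linear speed of brayer below 0.02 m/s); the robot touches nothing.
It fails at once if the brayer is forced against the dock with more than 20 N (contact force between brayer and dock above 20 N).
It fails at once if the brayer is dropped or pressed into the tray with more than 20 N (contact force between brayer and tray above 20 N).
It fails at once if a bystander is pushed more than 20 mm (distance of any of sanding_block, masking_tape, black_ink_tin, paint_tube, gouge from where it was at the start of the episode above 0.02 m).
It also fails if it takes over 70 s, if anything falls off the work surface, if the arm or the gripper's body presses on something with over 40 N, if the wrist force passes 120 N, or if a joint passes its speed limit or range.

## Working session

There is one attempt and no reset: what is moved stays moved. The work goes in short steps, Python scripts to look and compute and a shell command to move; the robot and the scene stay as the last step left them, time stands still between calls to the robot, and variables do not carry over. Pictures are saved under pics/ and viewed, and the job is handed in when it is done.

```bash
ls; mkdir -p pics
python3 - <<'E'
from workcell import env
import cv2
s=env.get_state(); print(s)
for n in ("scene","side","wrist"):
    cv2.imwrite(f"pics/{n}0.png",env.read_camera(n))
    print(n,env.camera_model(n))
E
```

```text
pics
{'clock': 0.0, 'joint_pos': array([-1.45463218e+00,  3.14009259e-01,  4.49601962e-02,  1.30358926e+00,
       -2.20133093e-05,  1.43119459e+00]), 'qvel': array([ 0.00062683, -0.00124297, -0.00098715, -0.00044395, -0.00116315,
        0.00084756]), 'tau': array([-5.23538856e-04, -4.80623496e+01,  2.98535639e+01,  1.91967847e-02,
       -1.16042784e-04, -7.48114584e-07]), 'tcp_pos': array([ 0.14539002, -0.55578145,  0.23039615]), 'orientation': array([ 0.09018044, -0.09018074,  0.70198362, -0.70068104]), 'wrist_force': array([-0.17151848,  0.52453094, -0.30186703]), 'ft_torque': array([ 0.04651237,  0.0168549 , -0.00364248]), 'finger_gap': 0.08528882648414891}
scene {'fx': 602.3582798655227, 'fy': 602.3582798655227, 'cx': 324.3784436463094, 'cy': 251.48348444315587, 'distortion': array([0.00818011, 0.        , 0.        , 0.        , 0.        ]), 'R': array([[-5.98724937e-01, -8.00954681e-01,  2.21402476e-04],
       [-5.53661017e-01,  4.13669651e-01, -7.22728786e-01],
       [ 5.78781417e-01, -4.32838329e-01, -6.91131719e-01]]), 't': array([0.32828435, 0.38569505, 1.15654674])}

[... 241 characters left out ...]
7891],
       [-0.07069453, -0.48040278, -0.87419417],
       [ 0.07641587,  0.87120321, -0.48493875]]), 't': array([-0.55842794,  0.11226031,  1.03469664])}
wrist {'fx': 412.8510020178268, 'fy': 412.8510020178268, 'cx': 322.80495892673235, 'cy': 236.55972105597917, 'distortion': array([0.03107819, 0.        , 0.        , 0.        , 0.        ]), 'mount': array([[-6.38646591e-04,  9.56018360e-01,  2.93306132e-01,
        -7.49296739e-02],
       [-8.36041971e-04, -2.93306599e-01,  9.56018065e-01,
        -1.41438009e-01],
       [ 9.99999447e-01,  3.65341441e-04,  9.86590735e-04,
         1.27119050e-04],
       [ 0.00000000e+00,  0.00000000e+00,  0.00000000e+00,
         1.00000000e+00]])}
```

View pics/scene0.png

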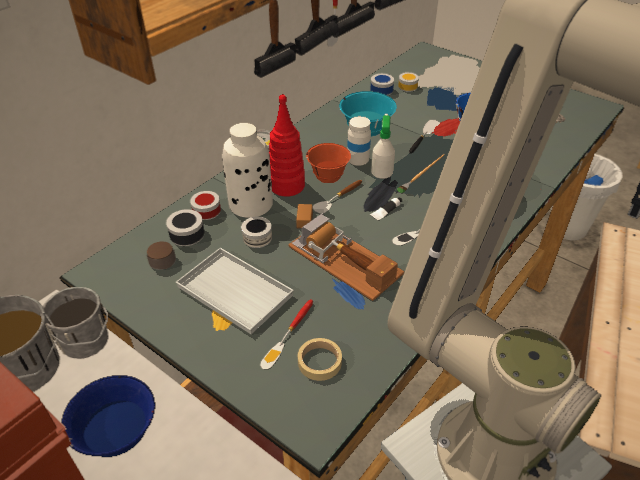

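View pics/side0.png

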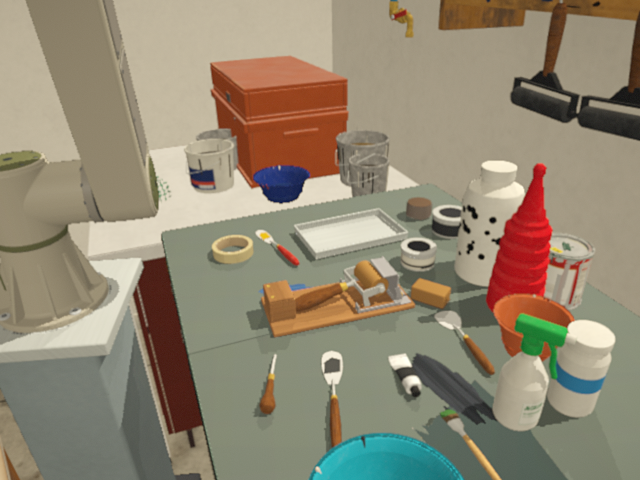

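View pics/wrist0.png

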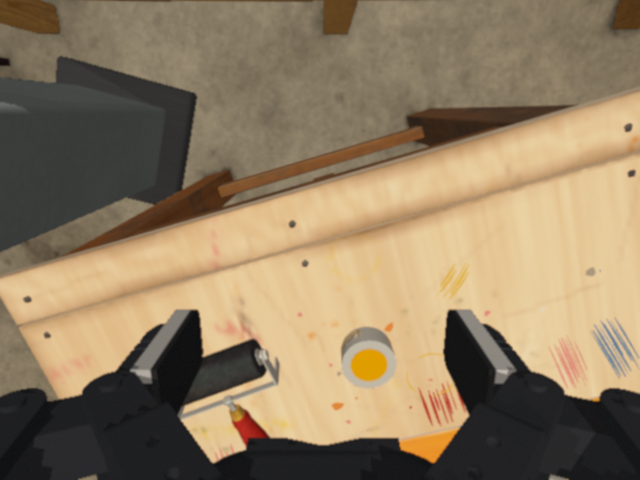

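Run:
```python
import cv2
a=cv2.imread("pics/scene0.png"); b=cv2.imread("pics/side0.png")
cv2.imwrite("pics/c1.png",cv2.resize(a[195:305,280:420],None,fx=5.5,fy=5.5,interpolation=cv2.INTER_CUBIC))
cv2.imwrite("pics/c2.png",cv2.resize(b[250:340,255:415],None,fx=5,fy=5,interpolation=cv2.INTER_CUBIC))
cv2.imwrite("pics/c3.png",cv2.resize(a[240:335,170:300],None,fx=6,fy=6,interpolation=cv2.INTER_CUBIC))
cv2.imwrite("pics/c4.png",cv2.resize(b[200:265,285:415],None,fx=6,fy=6,interpolation=cv2.INTER_CUBIC))
```

```text
(no output)
```

View pics/c1.png

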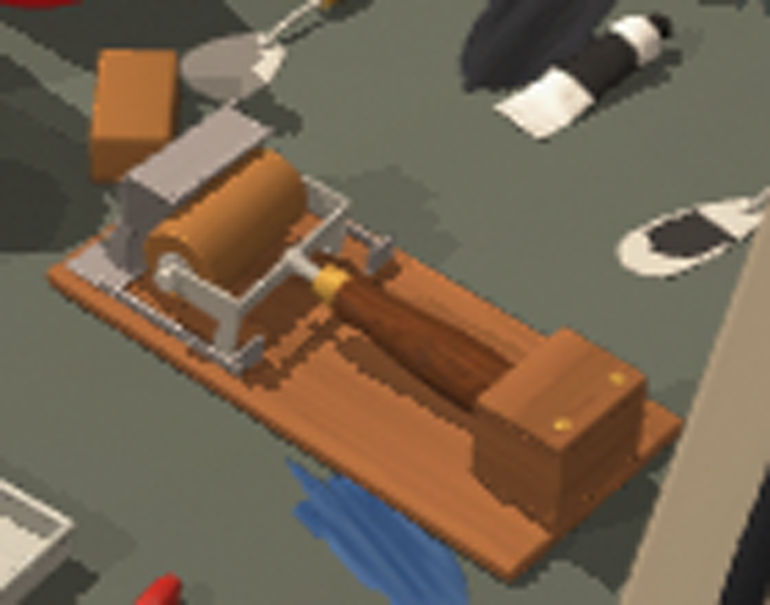

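View pics/c2.png

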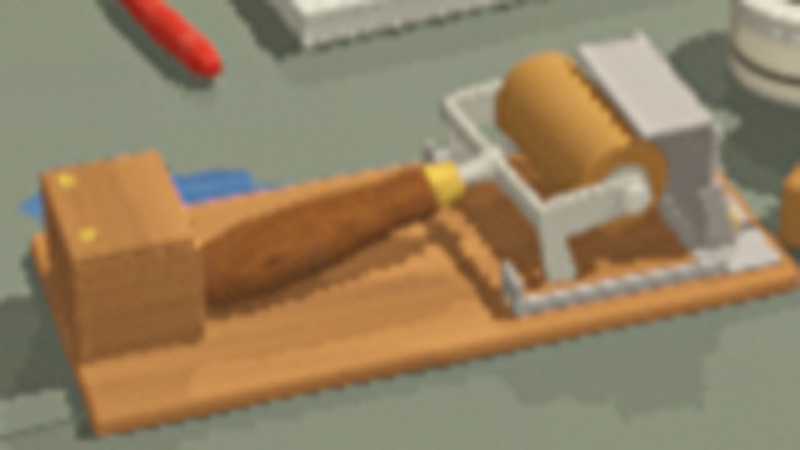

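View pics/c3.png

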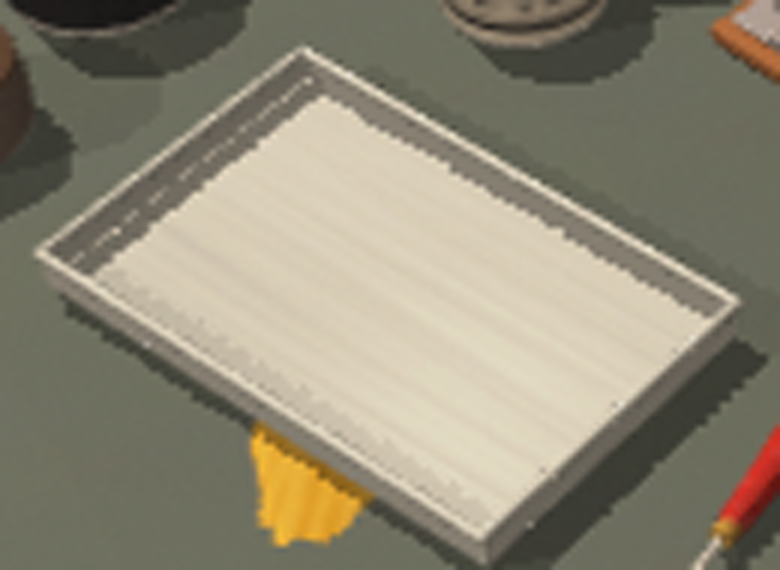

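View pics/c4.png

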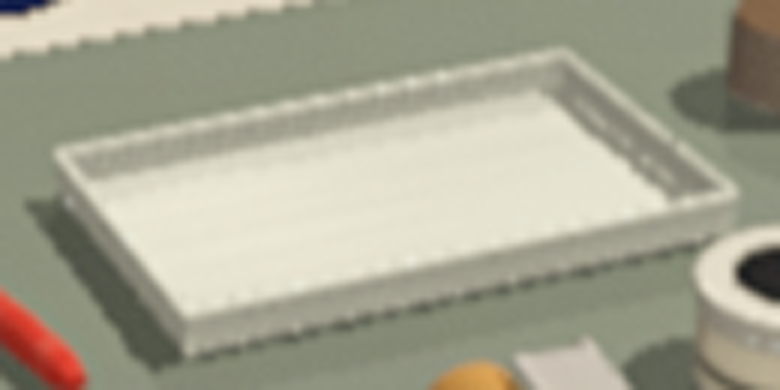

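```bash
cat > h.py <<'E'
import numpy as np, cv2
from workcell import env
from scipy.optimize import least_squares
from scipy.spatial.transform import Rotation as Rot
def cam(n):
    m=env.camera_model(n)
    K=np.array([[m['fx'],0,m['cx']],[0,m['fy'],m['cy']],[0,0,1.]])
    return m,K
def proj(n,P,T=None):
    """T: tool pose (R,p) for wrist"""
    m,K=cam(n)
    if n=='wrist':
        M=np.eye(4);M[:3,:3]=T[0];M[:3,3]=T[1]
        W=np.linalg.inv(M@m['mount']);R,t=W[:3,:3],W[:3,3]
    else: R,t=m['R'],m['t']
    return cv2.projectPoints(np.atleast_2d(P).astype(float),cv2.Rodrigues(R)[0],t,K,m['distortion'])[0][:,0]
def q2R(q): return Rot.from_quat([q[1],q[2],q[3],q[0]]).as_matrix()
def pose(p,L): # p x,y,yaw
    c,s=np.cos(p[2]),np.sin(p[2]); L=np.atleast_2d(L)
    return np.c_[p[0]+c*L[:,0]-s*L[:,1],p[1]+s*L[:,0]+c*L[:,1],L[:,2]]
def fit(obs,x0,T=None):
    # obs: list (cam, local mm, pixel)
    def f(p):
        return np.concatenate([proj(n,pose(p,np.array(l)/1e3),T)[0]-px for n,l,px in obs])
    r=least_squares(f,x0,loss='soft_l1'); return r.x,f(r.x).reshape(-1,2)
def un(px,off,s): return np.array(off)+(np.array(px)+.5)/s-.5
E
python3 - <<'E'
from h import *
S=lambda l,p:('scene',l,un(p,(280,195),5.5)); D=lambda l,p:('side',l,un(p,(255,250),5))
o=[S((-142,63,10),(508,570)),S((-142,-63,10),(682,424)),S((142,63,10),(50,270)),S((-92,0,60),(522,366)),S((-140,0,60),(603,416)),
D((-142,-63,10),(97,428)),D((142,-63,10),(798,272)),D((-142,63,10),(33,237)),D((-92,0,60),(179,198)),D((-140,0,60),(59,216))]
np.set_printoptions(precision=4,suppress=True)
d,r=fit(o,[.5,0,0]);print('dock',d);print(r)
S=lambda l,p:('scene',l,un(p,(170,240),6)); D=lambda l,p:('side',l,un(p,(285,200),6))
o=[S((-120,-75,24),(740,300)),S((-120,75,24),(485,545)),S((120,-75,24),(303,47)),S((120,75,24),(38,253)),
D((-120,75,24),(58,152)),D((-120,-75,24),(188,322)),D((120,75,24),(565,48)),D((120,-75,24),(738,190))]
t,r=fit(o,[.5,0.3,0]);print('tray',t);print(r)
E
```

```text
dock [ 0.5885 -0.0943  0.1906]
[[ 0.5558  0.4407]
 [ 0.9107 -1.0737]
 [-1.1928  0.0101]
 [-0.5155 -1.2388]
 [ 0.5424 -0.7733]
 [-0.3479 -1.1757]
 [ 1.3837  0.6093]
 [-0.7159 -0.4647]
 [ 0.1186 -1.2264]
 [-0.6838 -0.2393]]
tray [0.6587 0.1873 0.2806]
[[-0.1824 -0.2365]
 [-0.3088 -1.6013]
 [-0.2585  0.05  ]
 [-0.0202 -0.1638]
 [-0.3228  0.3828]
 [-0.1582 -1.2244]
 [-0.4371  0.9696]
 [-0.3615  0.6611]]
```

```bash
cat >> h.py <<'E'
DOCK=np.array([.5885,-.0943,.1906]); TRAY=np.array([.6587,.1873,.2806])
def tool():
    s=env.get_state(); return q2R(s['orientation']),s['tcp_pos'],s
def plan(target,yaw,ref=None):
    """rows (mm,deg) to bring TCP to target with tool z (jaw) along world yaw dir"""
    R,p,s=tool()
    d=R.T@(np.array(target)-p)*1e3
    z=np.array([np.cos(yaw),np.sin(yaw),0]); best=None
    for sg in (1,-1):
        v=R.T@(sg*z); a=np.degrees(np.arctan2(v[0],v[2]))  # rot about y: z-> (sin,0,cos)
        if best is None or abs(a)<abs(best): best=a
    print('shift',d.round(1),'spin',round(best,2),'clock',round(s['clock'],2),'F',s['wrist_force'].round(2),'gap',round(s['finger_gap']*1e3,1))
E
python3 - <<'E'
from h import *
R,p,s=tool(); print(R.round(4)); 
tg=pose(DOCK,np.array([[-.004+.0,0,.036]]))[0]; print(tg)
# view pose: wrist camera looks how? camera center in tool
m=env.camera_model('wrist'); print('cam z in tool',m['mount'][:3,2],'dock at',tg)
plan([tg[0],tg[1],.20],DOCK[2]+np.pi/2)
E
```

```text
[[-9.675e-01 -2.000e-04  2.530e-01]
 [-2.530e-01  1.400e-03 -9.675e-01]
 [-2.000e-04 -1.000e+00 -1.400e-03]]
[ 0.58457244 -0.09505779  0.036     ]
cam z in tool [0.29330613 0.95601806 0.00098659] dock at [ 0.58457244 -0.09505779  0.036     ]
shift [-541.4   31.2 -334.7] spin 3.73 clock 0.15 F [ 0.11 -0.9   0.71] gap 85.3
```

```bash
python3 -m inch '[[[-541,30,-335,3.7],[-541,30,-335,3.7],[-541,30,-335,3.7],[-541,30,-335,3.7],[-541,30,-335,3.7],[-541,30,-335,3.7],[-541,30,-335,3.7],[-541,30,-335,3.7],[-541,30,-335,3.7],[-541,30,-335,3.7]]]' 60
python3 - <<'E'
from h import *
tg=pose(DOCK,np.array([[-.004+.0,0,.036]]))[0]
plan([tg[0],tg[1],.20],DOCK[2]+np.pi/2)
E
```

```text
clock: 1.15
tcp_pos: [0.4908, -0.1927, 0.2076]
orientation: [-0.067, 0.068, -0.704, 0.704]
wrist_force: [0.3, 0.3, -0.2]
finger_gap: 0.0601
shift [-110.6    7.5  -78.1] spin 0.04 clock 1.15 F [ 0.29  0.25 -0.16] gap 60.1
```

```bash
python3 -m inch '[[[-110,7,-78,0],[-110,7,-78,0],[-110,7,-78,0],[-110,7,-78,0],[-110,7,-78,0]]]' 60
cat >> h.py <<'E'
def snap(name,fn=None):
    R,p,s=tool(); im=env.read_camera(name); cv2.imwrite(fn or f"pics/{name}_{s['clock']:.2f}.png",im); return im,(R,p)
E
python3 - <<'E'
from h import *
im,T=snap('wrist','pics/w1.png')
print(T[1]); np.save('T1.npy',np.c_[T[0],T[1]])
for l in ([0,0,10],[-4,0,36],[121,0,12],[-92,0,54],[14,0,40],[-142,63,10],[-142,-63,10],[142,63,10],[142,-63,10]):
    print(l,proj('wrist',pose(DOCK,np.array(l)/1e3),T).round(1))
E
```

```text
clock: 1.65
tcp_pos: [0.5828, -0.0962, 0.2]
orientation: [0.068, -0.069, 0.704, -0.704]
wrist_force: [0.5, -0.5, -0.7]
finger_gap: 0.0598
[ 0.58279456 -0.09622725  0.19996403]
[0, 0, 10] [[321.4 197.9]]
[-4, 0, 36] [[321.3 210.1]]
[121, 0, 12] [[321.7  32.9]]
[-92, 0, 54] [[320.9 325.6]]
[14, 0, 40] [[321.3 187.6]]
[-142, 63, 10] [[252.1 350.3]]
[-142, -63, 10] [[389.9 350.6]]
[142, 63, 10] [[232.6  -0.4]]
[142, -63, 10] [[4.109e+02 3.000e-01]]
```

View pics/w1.png

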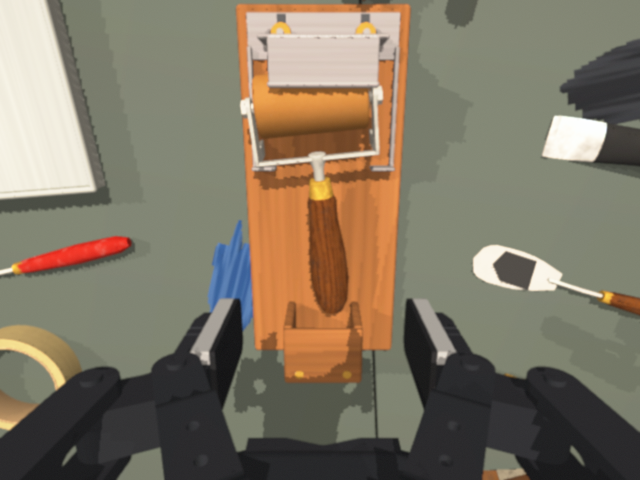

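Run:
```python
import cv2
a=cv2.imread("pics/w1.png")
cv2.imwrite("pics/w1c.png",cv2.resize(a[0:210,230:420],None,fx=4,fy=2.85*1.0 and 4,interpolation=cv2.INTER_CUBIC)[:600] )
cv2.imwrite("pics/w1d.png",cv2.resize(a[140:290,230:420],None,fx=4,fy=4,interpolation=cv2.INTER_CUBIC))
```

```text
(no output)
```

View pics/w1c.png

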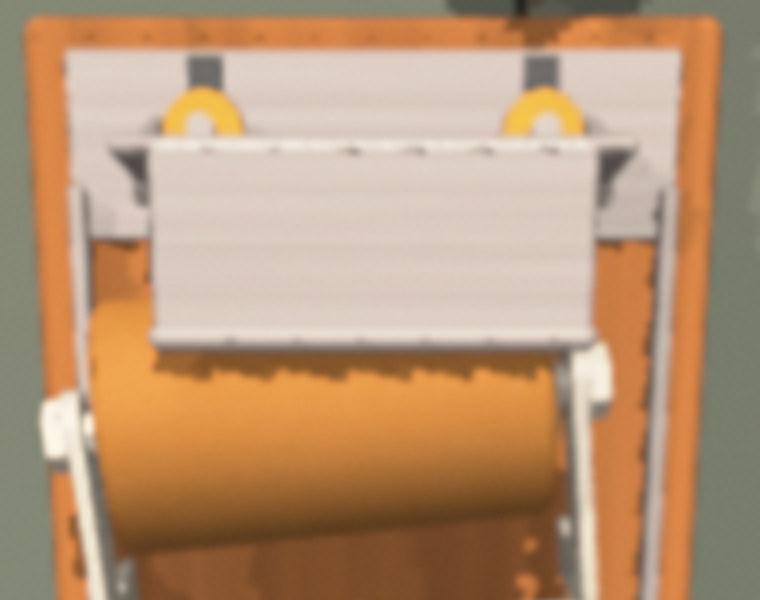

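View pics/w1d.png

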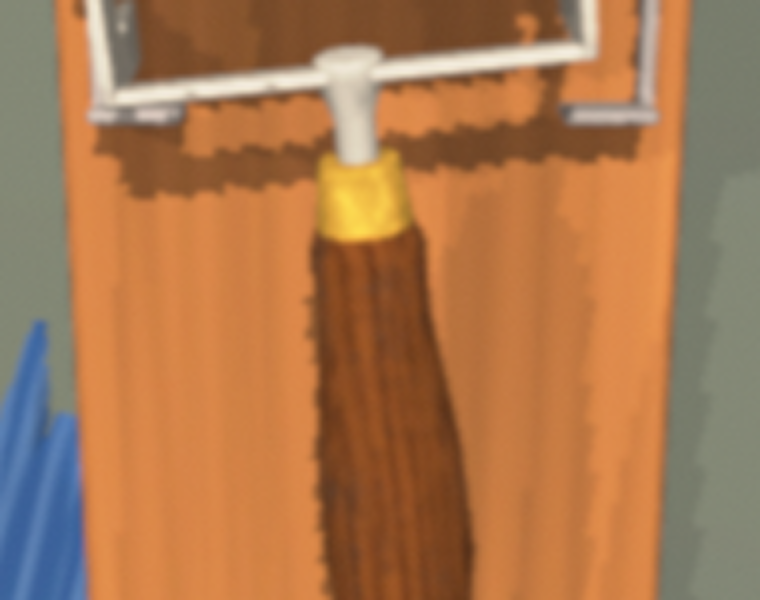

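```bash
cat >> h.py <<'E'
def ray(n,px,T=None):
    m,K=cam(n); u=cv2.undistortPoints(np.array([[px]],float),K,m['distortion'])[0,0]
    d=np.array([u[0],u[1],1.])
    if n=='wrist':
        M=np.eye(4);M[:3,:3]=T[0];M[:3,3]=T[1]; W=M@m['mount']; return W[:3,3],W[:3,:3]@d
    return -m['R'].T@m['t'],m['R'].T@d
def onz(n,px,z,T=None):
    o,d=ray(n,px,T); return o+d*(z-o[2])/d[2]
def indock(P):
    c,s=np.cos(DOCK[2]),np.sin(DOCK[2]); x,y=P[0]-DOCK[0],P[1]-DOCK[1]
    return np.array([c*x+s*y,-s*x+c*y,P[2]])*1e3
E
python3 - <<'E'
from h import *
A=np.load('T1.npy');T=(A[:,:3],A[:,3])
def q(name,c,off,z): print(name,indock(onz('wrist',un(c,off,4),z/1e3,T)).round(1))
o=(230,140);o2=(230,0)
q('ferr front L',(322,155),o,40);q('ferr front R',(400,155),o,40);q('ferr back L',(316,237),o,38);q('ferr back R',(413,240),o,38)
q('hand L',(320,400),o,36);q('hand R',(447,400),o,35)
for z in (38,45): q('crossbar L %d'%z,(105,98),o,z);q('crossbar R',(592,50),o,z)
q('hs L',(90,113),o,24);q('hs L in',(182,115),o,24);q('hs R',(655,115),o,24);q('hs R in',(563,113),o,24)
q('lip L',(152,345),o2,70);q('lip R',(592,345),o2,70)
q('lip Lf',(150,145),o2,70)
q('roller backL',(125,552),o2,43);q('roller backR',(555,505),o2,43)
for z in (36,):
  print('butt',indock(onz('wrist',(333,312),z/1e3,T)))
q('board TL',(28,22),o2,10);q('board TR',(720,22),o2,10)
print(indock(onz('wrist',(256,349),.01,T)),indock(onz('wrist',(390,349),.01,T)),indock(onz('wrist',(287,352),.06,T)),indock(onz('wrist',(362,352),.06,T)))
E
```

```text
ferr front L [20.8  8.2 40. ]
ferr front R [20.8 -6.1 40. ]
ferr back L [ 5.1  9.5 38. ]
ferr back R [ 4.6 -8.7 38. ]
hand L [-27.5   9.   36. ]
hand R [-27.7 -15.7  35. ]
crossbar L 38 [30.7 47.7 38. ]
crossbar R [ 39.6 -40.6  38. ]
crossbar L 45 [31.6 46.5 45. ]
crossbar R [ 40.2 -39.7  45. ]
hs L [26.  52.9 24. ]
hs L in [25.7 35.4 24. ]
hs R [ 26. -55.  24.]
hs R in [ 26.4 -37.4  24. ]
lip L [82.5 33.1 70. ]
lip R [ 82.7 -34.6  70. ]
lip Lf [110.1  32.3  70. ]
roller backL [49.8 42.5 43. ]
roller backR [ 58.  -32.7  43. ]
butt [-89.6232295   -9.80359625  36.        ]
board TL [138.6  60.4  10. ]
board TR [139.  -62.3  10. ]
[-140.6829801    59.40153219   10.        ] [-140.33222017  -63.02957391   10.        ] [-111.64809785   26.34722718   60.        ] [-111.47705302  -32.00520607   60.        ]
```

Run:
```python
from h import *
tg=pose(DOCK,np.array([[.0145,.0006,.020]]))[0]; print(tg)
plan([tg[0],tg[1],.08],DOCK[2]+np.pi/2+np.radians(5.7)); plan(tg,DOCK[2]+np.pi/2+np.radians(5.7))
```

```text
[ 0.60262375 -0.09096387  0.02      ]
shift [-21.2 120.2  -2.1] spin -5.64 clock 1.7 F [-0.34 -0.29  0.38] gap 59.8
shift [-21.3 180.2  -2.1] spin -5.64 clock 1.7 F [-0.34 -0.29  0.38] gap 59.8
```

```bash
python3 -m inch '[[[-21,40,-2,-5.6],[-21,80,-2,-5.6],[-21,100,-2,-5.6],[-21,120,-2,-5.6],[-21,120,-2,-5.6]]]' 34
python3 - <<'E'
from h import *
im,T=snap('wrist','pics/w2.png')
plan(pose(DOCK,np.array([[.0145,.0006,.020]]))[0],DOCK[2]+np.pi/2+np.radians(5.7))
E
```

```text
clock: 2.2
tcp_pos: [0.5999, -0.092, 0.0779]
orientation: [0.099, -0.103, 0.701, -0.699]
wrist_force: [-1.2, 1.4, 0.3]
finger_gap: 0.0339
shift [-1.9 59.8 -0.6] spin -0.19 clock 2.25 F [0.72 0.66 0.13] gap 34.0
```

View pics/w2.png

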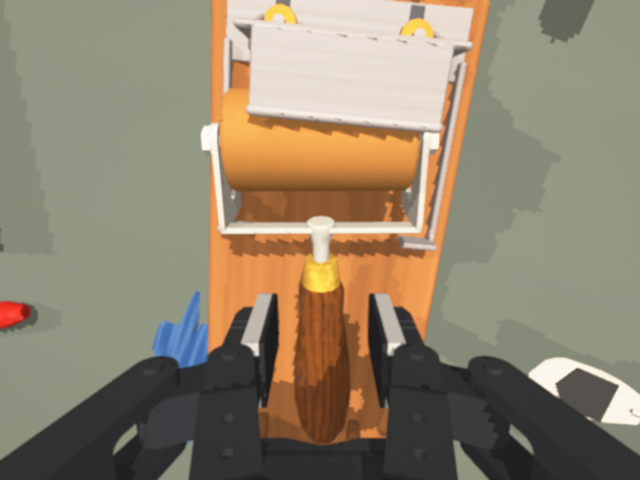

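```bash
python3 -m inch '[[[-1,25,0,0],[-1,45,0,0],[-1,56,0,0],[-1,60,0,0],[-1,60,0,0]]]' 34
python3 - <<'E'
from h import *
im,T=snap('wrist','pics/w3.png');snap('side','pics/s3.png')
b=cv2.imread('pics/s3.png');cv2.imwrite("pics/s3c.png",cv2.resize(b[210:340,255:415],None,fx=4.5,fy=4.5,interpolation=cv2.INTER_CUBIC))
plan(pose(DOCK,np.array([[.0145,.0006,.020]]))[0],DOCK[2]+np.pi/2+np.radians(5.7))
E
```

```text
clock: 2.75
tcp_pos: [0.6043, -0.0912, 0.0213]
orientation: [-0.102, 0.102, -0.7, 0.7]
wrist_force: [-0.1, -0.6, -0.7]
finger_gap: 0.0336
shift [ 2.2  2.  -0.9] spin -0.08 clock 2.85 F [-0.05 -0.75 -0.23] gap 34.0
```

View pics/w3.png

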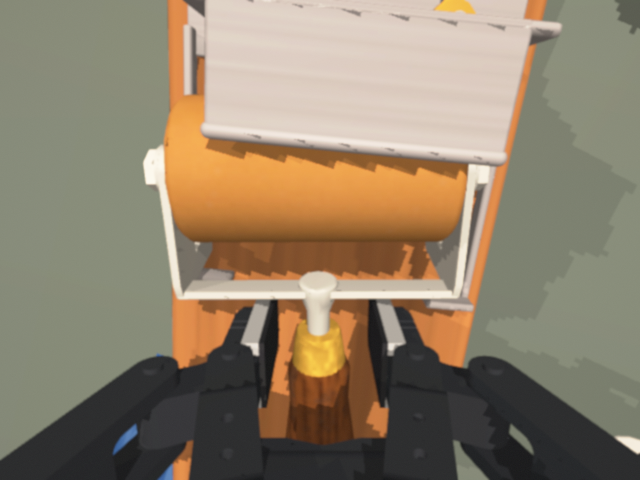

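View pics/s3c.png

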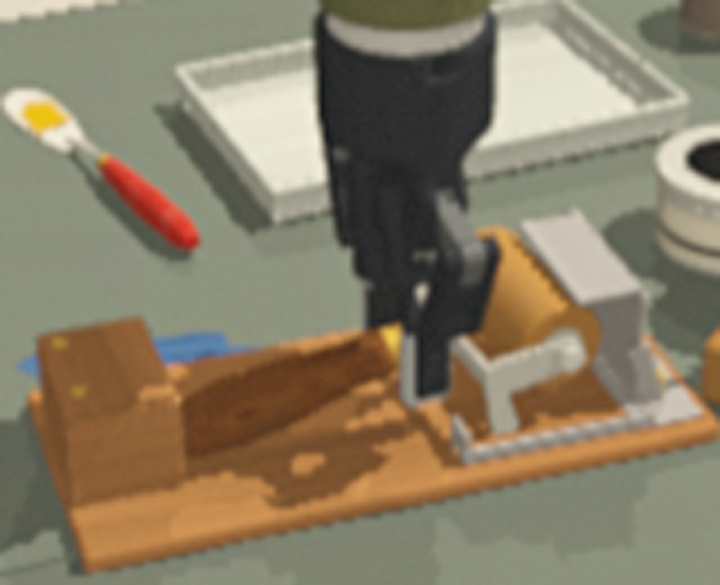

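```bash
python3 -m inch '[[[3,0,0,0],[6,0,0,0],[6,0,0,0]]]' 34
python3 -m inch '[[[0,0,0,0],[0,0,0,0],[0,0,0,0],[0,0,0,0],[0,0,0,0],[0,0,0,0]]]' 0 25
python3 - <<'E'
from h import *
for i in range(1):
  im,T=snap('wrist','pics/w4.png')
  print(indock(T[1]),T[2] if 0 else env.get_state()['wrist_force'],env.get_state()['ft_torque'])
E
```

```text
clock: 3.15
tcp_pos: [0.5981, -0.0926, 0.0212]
orientation: [-0.102, 0.102, -0.7, 0.7]
wrist_force: [-0.1, -0.9, -0.5]
finger_gap: 0.0341
clock: 3.75
tcp_pos: [0.5985, -0.0927, 0.021]
orientation: [-0.102, 0.102, -0.7, 0.7]
wrist_force: [-1.8, -0.7, 5.3]
finger_gap: 0.0202
[10.08407184 -0.31985048 21.00561718] [-1.42906656 -2.47327786  6.04025697] [-0.24536493  0.462595   -0.01464566]
```

View pics/w4.png

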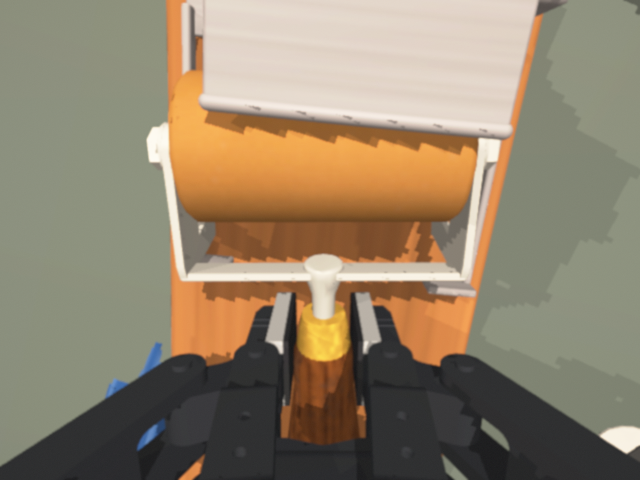

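```bash
python3 -m inch '[[[0,-0.5,0,0],[0,-1,0,0]]]'
python3 -m inch '[[[0,0,0,2],[0,0,0,4],[0,0,0,5.7],[0,0,0,5.7]]]'
```

```text
clock: 4.0
tcp_pos: [0.5983, -0.0925, 0.0213]
orientation: [0.102, -0.102, 0.7, -0.7]
wrist_force: [-0.2, 0.6, -1.6]
finger_gap: 0.02
clock: 4.4
tcp_pos: [0.5984, -0.0921, 0.0213]
orientation: [0.067, -0.067, 0.704, -0.704]
wrist_force: [0.5, 0.4, -1.7]
finger_gap: 0.0201
```

```bash
python3 -m inch '[[[1.5,0,0,0],[3,0,0,0],[4,0,0,0],[4,0,0,0]]]'
python3 -m inch '[[[1,0,0,0],[2,0,0,0],[2,0,0,0]]]'
python3 - <<'E'
from h import *
im,T=snap('wrist','pics/w5.png')
print(indock(T[1]),env.get_state()['wrist_force'])
E
```

```text
clock: 4.8
tcp_pos: [0.5939, -0.0932, 0.0215]
orientation: [0.067, -0.067, 0.704, -0.704]
wrist_force: [-0.3, 0.3, -1.5]
finger_gap: 0.0199
clock: 5.1
tcp_pos: [0.5922, -0.0937, 0.0217]
orientation: [-0.067, 0.067, -0.704, 0.704]
wrist_force: [0.4, -0.7, -2.0]
finger_gap: 0.0204
[ 3.76251919 -0.07891595 21.67242298] [-0.31815191 -1.18930206 -2.80525739]
```

View pics/w5.png

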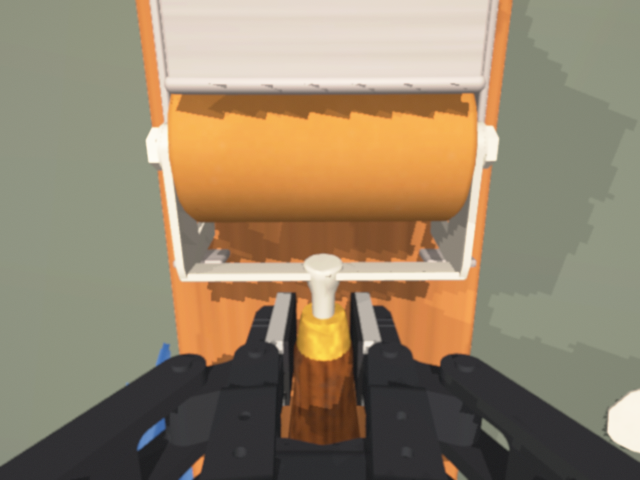

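```bash
for i in 1; do python3 -m inch '[[[1,0,0,0],[2,0,0,0],[2,0,0,0]]]' | egrep 'tcp|force'; done
python3 -m inch '[[[0.5,0,0,0],[1,0,0,0],[1,0,0,0]]]' | egrep 'tcp|force'
```

```text
tcp_pos: [0.5903, -0.094, 0.0217]
wrist_force: [-0.4, 0.3, -2.8]
tcp_pos: [0.5895, -0.0942, 0.0217]
wrist_force: [-0.5, 0.2, -2.8]
```

```bash
python3 -m inch '[[[0.5,0,0,0],[1,0,0,0],[1,0,0,0]]]' | egrep 'tcp|force'
```

```text
tcp_pos: [0.5885, -0.0944, 0.0217]
wrist_force: [-1.1, -0.2, -2.2]
```

```bash
python3 -m inch '[[[0.5,0,0,0],[1,0,0,0],[1,0,0,0]]]' | egrep 'tcp|force'
```

```text
tcp_pos: [0.5878, -0.0945, 0.0218]
wrist_force: [1.1, 0.6, -3.4]
```

```bash
python3 -m inch '[[[0.5,0,0,0],[0.5,0,0,0],[0.5,0,0,0]]]' | egrep 'tcp|force'
```

```text
tcp_pos: [0.5876, -0.0946, 0.0219]
wrist_force: [2.3, 2.0, -3.4]
```

```bash
python3 -m inch '[[[0.5,0,0,0],[0.5,0,0,0],[0.5,0,0,0]]]' | egrep 'tcp|force'
```

```text
tcp_pos: [0.5875, -0.0946, 0.0219]
wrist_force: [4.1, 1.7, -4.7]
```

Run:
```python
from h import *
snap('side','pics/s6.png')
b=cv2.imread('pics/s6.png');cv2.imwrite("pics/s6c.png",cv2.resize(b[250:340,255:415],None,fx=5,fy=5,interpolation=cv2.INTER_CUBIC))
print(env.get_state()['wrist_force'],env.get_state()['ft_torque'])
```

```text
[ 3.99898234  2.52301923 -4.61395094] [ 0.43283466 -0.96165451 -0.06024399]
```

View pics/s6c.png

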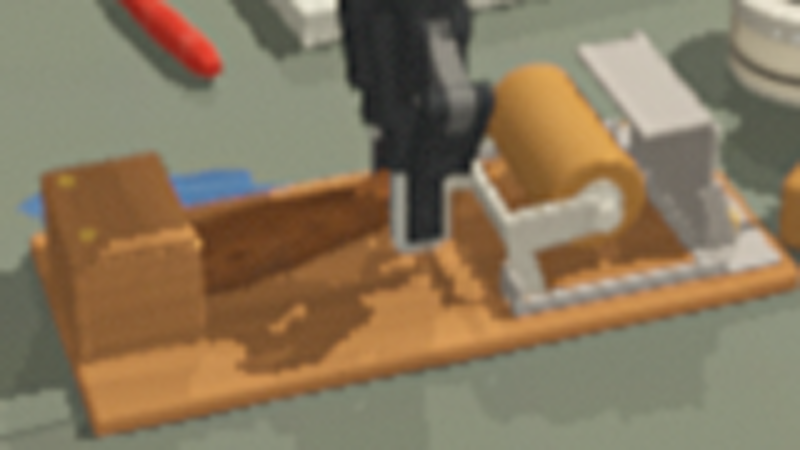

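```bash
python3 -m inch '[[[0.5,-1,0,0],[0.5,-1,0,0],[0.5,-1,0,0]]]' | egrep 'tcp|force'
```

```text
tcp_pos: [0.5877, -0.0946, 0.023]
wrist_force: [7.2, 3.1, -6.8]
```

```bash
python3 -m inch '[[[0.5,-1,0,0],[0.5,-1,0,0],[0.5,-1,0,0]]]' | egrep 'tcp|force'
```

```text
tcp_pos: [0.588, -0.0946, 0.024]
wrist_force: [8.5, 3.6, -7.4]
```

```bash
python3 -m inch '[[[0.5,-1,0,0],[0.5,-1,0,0],[0.5,-1,0,0]]]' | egrep 'tcp|force'
python3 - <<'E'
from h import *
snap('side','pics/s7.png')
b=cv2.imread('pics/s7.png');cv2.imwrite("pics/s7c.png",cv2.resize(b[250:340,255:415],None,fx=5,fy=5,interpolation=cv2.INTER_CUBIC))
E
```

```text
tcp_pos: [0.5882, -0.0945, 0.0251]
wrist_force: [10.4, 5.3, -8.3]
```

View pics/s7c.png

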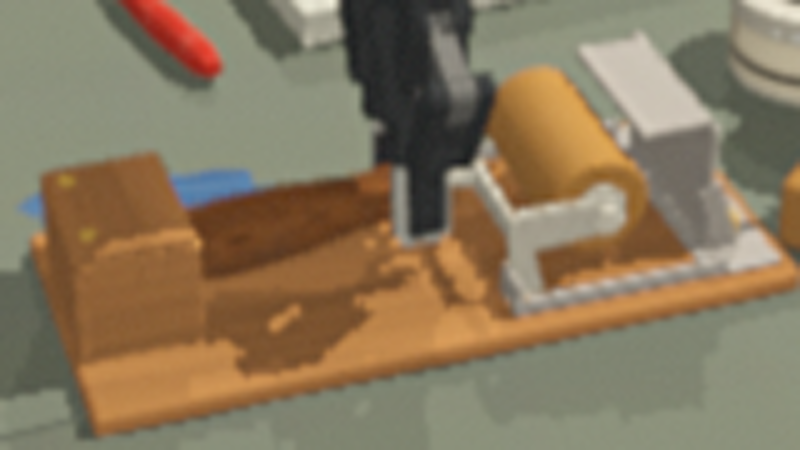

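```bash
python3 -m inch '[[[-1,0.5,0,0],[-2,1.5,0,0],[-2.5,3,0,0],[-2.5,3.5,0,0],[-2.5,3.5,0,0]]]' | egrep 'tcp|force'
python3 - <<'E'
from h import *
T=tool(); im,_=snap('wrist','pics/w8.png'); np.save('T8.npy',np.c_[T[0],T[1]])
cv2.imwrite("pics/w8c.png",cv2.resize(im[40:290,130:510],None,fx=2.1,fy=2.1,interpolation=cv2.INTER_CUBIC))
print(indock(T[1]))
E
```

```text
tcp_pos: [0.5876, -0.0947, 0.0215]
wrist_force: [1.6, 1.2, -0.7]
[-1.00499781 -0.25225923 21.52440816]
```

View pics/w8c.png

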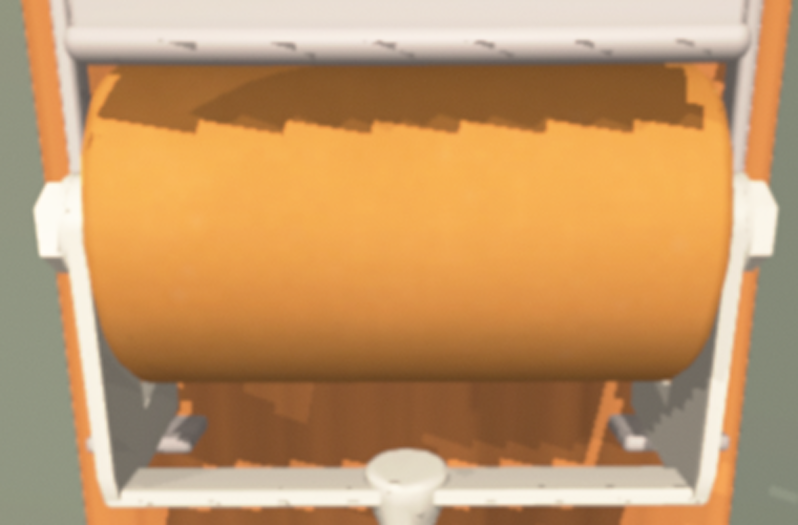

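Run:
```python
from h import *
A=np.load('T8.npy');T=(A[:,:3],A[:,3])
def q(name,c,z): print(name,indock(onz('wrist',un(c,(130,40),2.1),z/1e3,T)).round(1))
q('nutL',(50,222),43);q('nutR',(765,222),43)
q('lipL',(80,62),68);q('lipR',(740,60),68); q('stopL',(190,430),24);q('stopR',(625,430),24)
q('crossbar back bottom',(400,505),45)
# roller back tangent
o,d=ray('wrist',un((430,380),(130,40),2.1),T); oo,dd=indock(o),None
p1=indock(o+d*.1);p0=indock(o)
n=np.array([p1[0]-p0[0],p1[2]-p0[2]]);n/=np.linalg.norm(n)
for xc in np.arange(58,70,1.): 
    v=np.array([xc-p0[0],43-p0[2]]); print(xc,abs(n[0]*v[1]-n[1]*v[0]).round(2),end=' | ')
```

```text
nutL [64.1 47.3 43. ]
nutR [ 64.1 -49.   43. ]
lipL [82.  32.4 68. ]
lipR [ 82.1 -34.3  68. ]
stopL [28.4 35.7 24. ]
stopR [ 28.3 -37.5  24. ]
crossbar back bottom [23.6  0.3 45. ]
58.0 15.35 | 59.0 16.32 | 60.0 17.29 | 61.0 18.25 | 62.0 19.22 | 63.0 20.19 | 64.0 21.15 | 65.0 22.12 | 66.0 23.09 | 67.0 24.05 | 68.0 25.02 | 69.0 25.99 |
```

```bash
python3 -m inch '[[[0,0,0,0],[0,0,0,0],[0,0,0,0],[-4,0,0,0],[-9,0,0,0],[-9,0,0,0]]]' 30 | egrep 'tcp|force|gap'
python3 -m inch '[[[0,-1,0,0],[0,-1,0,0],[0,-1,0,0],[0,-1,0,0],[0,-1,0,0],[0,-1,0,0]]]' 0 30 | egrep 'tcp|force|gap'
python3 - <<'E'
from h import *
im,T=snap('wrist','pics/w9.png'); print(indock(T[1]))
E
```

```text
tcp_pos: [0.5974, -0.0929, 0.0214]
wrist_force: [0.4, 0.4, -0.4]
finger_gap: 0.0298
tcp_pos: [0.5978, -0.0934, 0.0228]
wrist_force: [5.4, -1.1, -0.2]
finger_gap: 0.0001
[ 9.31319729 -0.87760212 22.81386147]
```

View pics/w9.png

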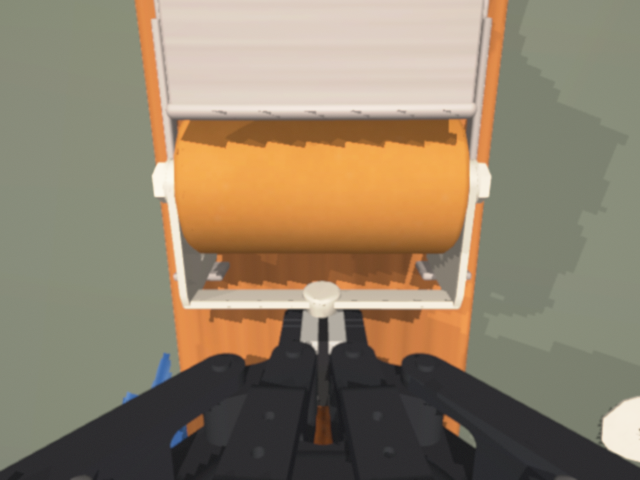

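Run:
```python
from h import *
im=cv2.imread('pics/w9.png')
cv2.imwrite("pics/w9c.png",cv2.resize(im[270:480,220:430],None,fx=2.8,fy=2.8,interpolation=cv2.INTER_CUBIC))
snap('side','pics/s9.png')
b=cv2.imread('pics/s9.png');cv2.imwrite("pics/s9c.png",cv2.resize(b[250:340,255:415],None,fx=5,fy=5,interpolation=cv2.INTER_CUBIC))
```

```text
(no output)
```

View pics/w9c.png

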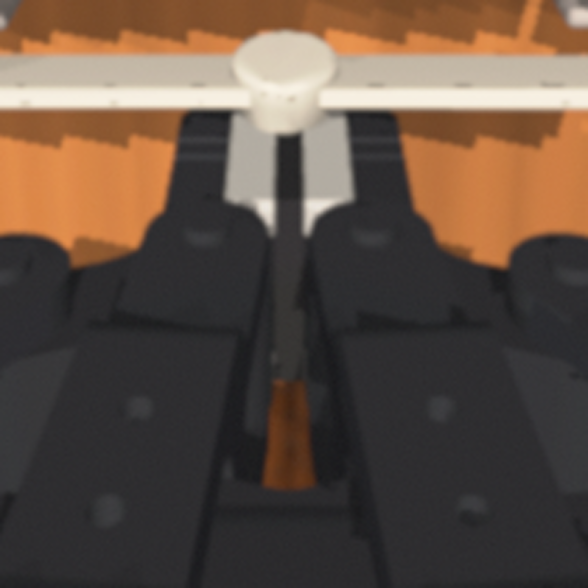

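View pics/s9c.png

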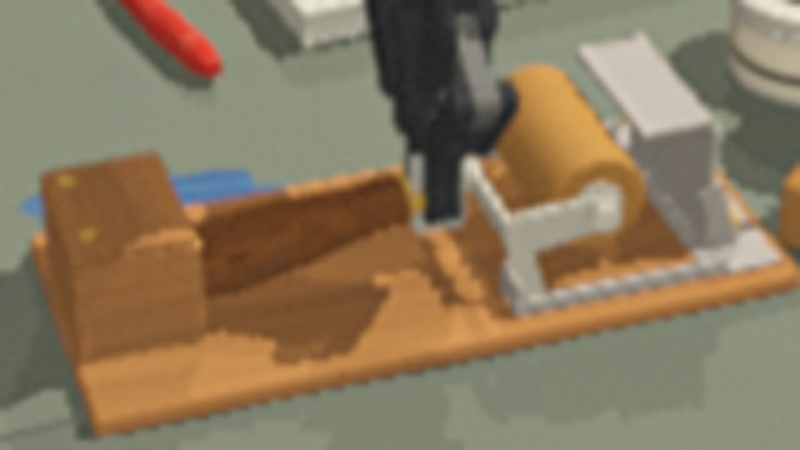

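```bash
python3 -m inch '[[[0,0,0,0],[0,0,0,0],[0,0,0,0],[0,0,0,0],[6,0,0,0],[13.5,0,0,0],[13.5,0,0,0]]]' 34 | egrep 'tcp|force|gap'
python3 -m inch '[[[0,0,0,0],[0,0,0,0],[0,0,0,0],[0,0,0,0],[0,0,0,0],[0,0,0,0]]]' 0 25 | egrep 'tcp|force|gap'
python3 - <<'E'
from h import *
im,T=snap('wrist','pics/w10.png'); print(indock(T[1]))
E
```

```text
tcp_pos: [0.5814, -0.0954, 0.0219]
wrist_force: [0.9, -0.0, -0.1]
finger_gap: 0.034
tcp_pos: [0.5829, -0.0955, 0.0223]
wrist_force: [-3.8, -0.9, 4.1]
finger_gap: 0.0215
[-5.74540672 -0.10340494 22.29127033]
```

View pics/w10.png

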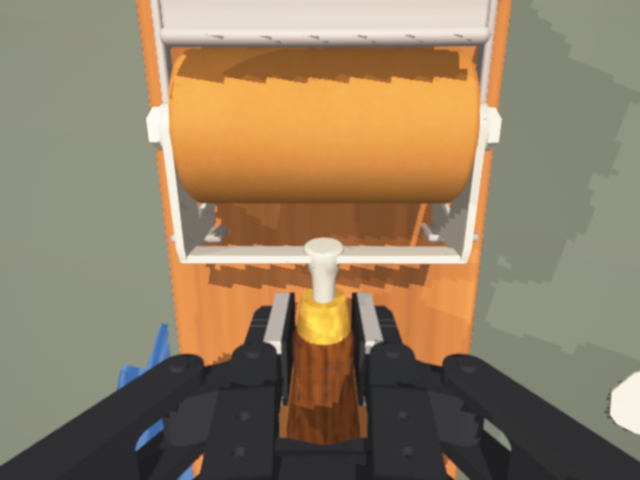

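```bash
python3 -m inch '[[[0,-1,0,0],[0,-1.5,0,0],[0,-1.5,0,0]]]' 0 70 | egrep 'tcp|force|gap'
python3 -m inch '[[[-0.5,-0.5,0,0],[-0.5,-0.5,0,0],[-0.5,-0.5,0,0]]]' | egrep 'tcp|force|gap'
```

```text
tcp_pos: [0.5835, -0.0953, 0.0234]
wrist_force: [0.4, -0.0, -3.3]
finger_gap: 0.0193
tcp_pos: [0.5837, -0.0953, 0.0241]
wrist_force: [-0.4, 0.1, -2.4]
finger_gap: 0.0194
```

```bash
python3 -m inch '[[[0,-1,0,0],[0,-2,0,0],[0,-3,0,0],[0,-4,0,0],[0,-5,0,0],[0,-5,0,0]]]' | egrep 'tcp|force|gap'
python3 - <<'E'
from h import *
print(env.get_state()['ft_torque'])
snap('side','pics/s11.png');snap('wrist','pics/w11.png')
b=cv2.imread('pics/s11.png');cv2.imwrite("pics/s11c.png",cv2.resize(b[250:340,255:415],None,fx=5,fy=5,interpolation=cv2.INTER_CUBIC))
E
```

```text
tcp_pos: [0.5838, -0.0954, 0.0295]
wrist_force: [-0.2, 0.4, -2.2]
finger_gap: 0.0196
[-0.01072328 -0.05232388  0.03821508]
```

View pics/s11c.png

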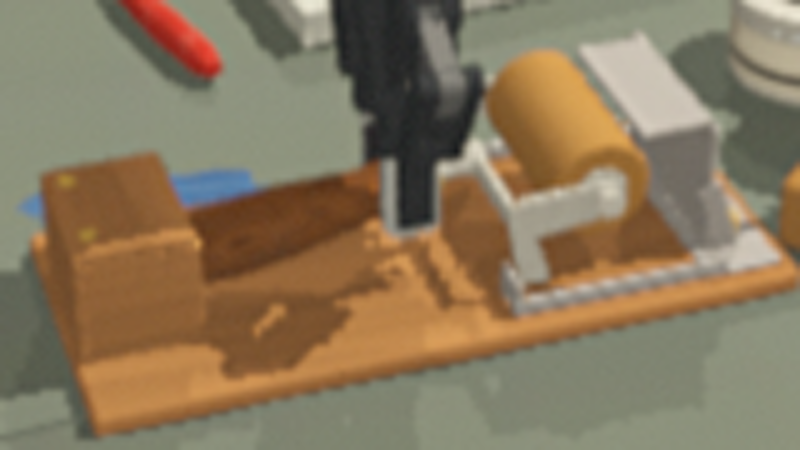

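View pics/w11.png

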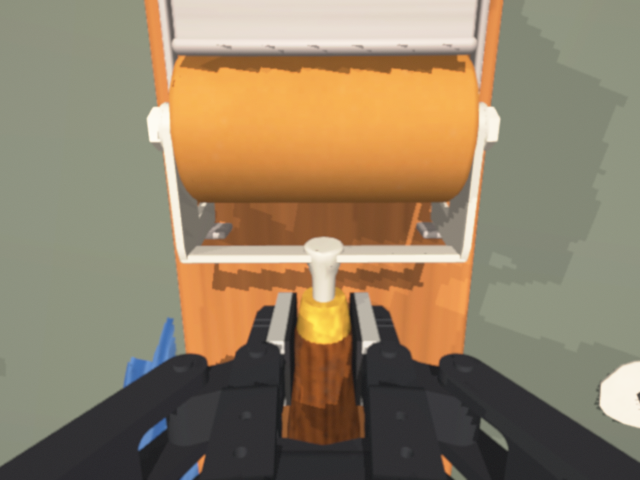

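```bash
python3 -m inch '[[[0,-1,0,0],[0,-2,0,0],[0,-3,0,0],[0,-3,0,0]]]' | egrep 'tcp|force|gap'
python3 -m inch '[[[0,-1,0,0],[0,-1,0,0],[0,-1,0,0]]]' | egrep 'tcp|force|gap'
```

```text
tcp_pos: [0.5838, -0.0954, 0.0324]
wrist_force: [-0.2, 0.4, -2.5]
finger_gap: 0.0196
tcp_pos: [0.5837, -0.0954, 0.0332]
wrist_force: [-0.3, 0.1, -3.1]
finger_gap: 0.0195
```

```bash
python3 -m inch '[[[0.5,0,0,0],[1,0,0,0],[1,0,0,0]]]' | egrep 'tcp|force|gap'
python3 -m inch '[[[0.5,0,0,0],[1,0,0,0],[1,0,0,0]]]' | egrep 'tcp|force|gap'
```

```text
tcp_pos: [0.5825, -0.0955, 0.0332]
wrist_force: [-0.1, 0.1, -2.4]
finger_gap: 0.0194
tcp_pos: [0.5816, -0.0957, 0.0332]
wrist_force: [0.6, 0.2, -2.3]
finger_gap: 0.0195
```

```bash
python3 -m inch '[[[0.5,0,0,0],[1,0,0,0],[1,0,0,0]]]' | egrep 'tcp|force|gap'
python3 -m inch '[[[0.5,0,0,0],[1,0,0,0],[1,0,0,0]]]' | egrep 'tcp|force|gap'
```

```text
tcp_pos: [0.5812, -0.0959, 0.0333]
wrist_force: [1.1, 0.3, -4.7]
finger_gap: 0.0195
tcp_pos: [0.581, -0.096, 0.0334]
wrist_force: [4.9, 1.5, -6.0]
finger_gap: 0.0196
```

```bash
python3 -m inch '[[[1,0.5,0,0],[1.5,1.5,0,0],[1.5,1.5,0,0]]]' | egrep 'tcp|force|gap'
```

```text
tcp_pos: [0.5803, -0.0962, 0.0323]
wrist_force: [6.2, 3.1, -3.5]
finger_gap: 0.0195
```

```bash
python3 -m inch '[[[0.5,1,0,0],[0.8,1.5,0,0],[0.8,1.5,0,0]]]' | egrep 'tcp|force|gap'
python3 - <<'E'
from h import *
print(env.get_state()['wrist_force'])
snap('side','pics/s12.png')
b=cv2.imread('pics/s12.png');cv2.imwrite("pics/s12c.png",cv2.resize(b[250:340,255:415],None,fx=5,fy=5,interpolation=cv2.INTER_CUBIC))
E
```

```text
tcp_pos: [0.5799, -0.0963, 0.0312]
wrist_force: [6.5, 1.9, -2.4]
finger_gap: 0.0195
[ 6.50207487  1.86679716 -2.38686079]
```

View pics/s12c.png

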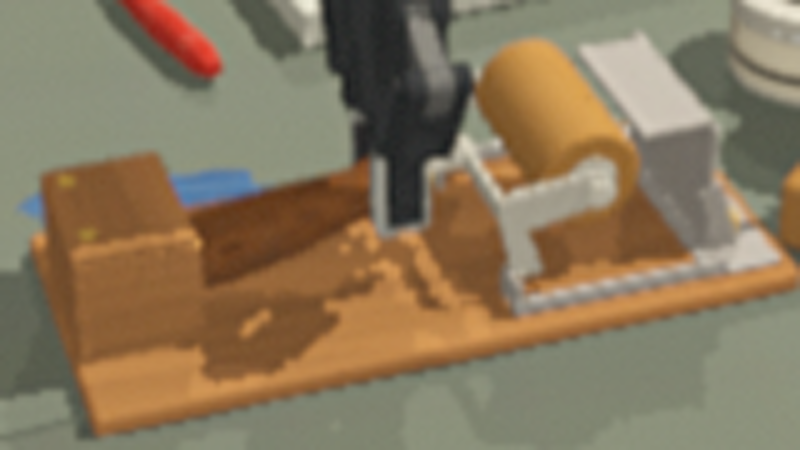

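```bash
python3 -m inch '[[[0.5,1,0,0],[1,1.5,0,0],[1,1.5,0,0]]]' | egrep 'tcp|force|gap'
```

```text
tcp_pos: [0.5794, -0.0965, 0.0301]
wrist_force: [5.9, 2.9, -2.1]
finger_gap: 0.0197
```

```bash
python3 -m inch '[[[0.5,1,0,0],[1,1.5,0,0],[1,1.5,0,0]]]' | egrep 'tcp|force|gap'
python3 - <<'E'
from h import *
snap('side','pics/s13.png');snap('wrist','pics/w13.png')
b=cv2.imread('pics/s13.png');cv2.imwrite("pics/s13c.png",cv2.resize(b[250:340,255:415],None,fx=5,fy=5,interpolation=cv2.INTER_CUBIC))
E
```

```text
tcp_pos: [0.5792, -0.0965, 0.0294]
wrist_force: [7.7, 3.7, 2.1]
finger_gap: 0.0193
```

View pics/s13c.png

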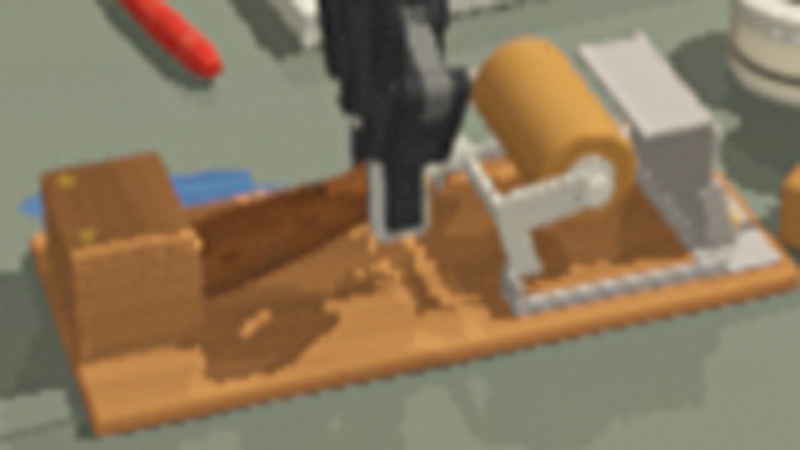

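View pics/w13.png

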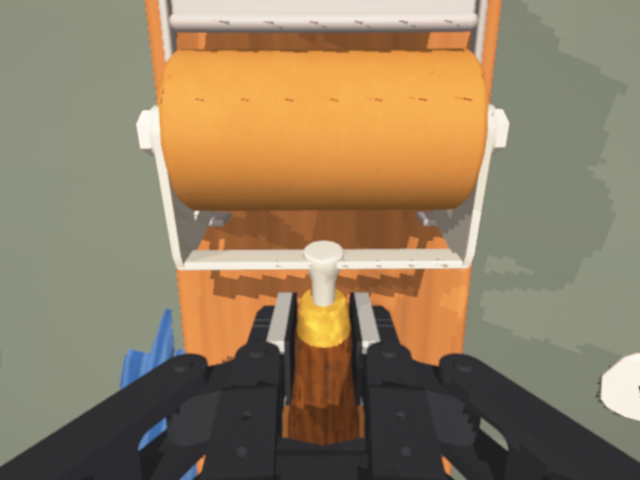

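```bash
python3 -m inch '[[[-1,0,0,0],[-1.5,-1,0,0],[-1.5,-2,0,0],[-1.5,-3,0,0],[-1.5,-3,0,0]]]' | egrep 'tcp|force|gap'
```

```text
tcp_pos: [0.58, -0.0964, 0.0313]
wrist_force: [7.9, 3.0, -4.7]
finger_gap: 0.0196
```

```bash
python3 -m inch '[[[0,-1,0,0],[0,-2,0,0],[0,-3,0,0],[0,-3,0,0]]]' | egrep 'tcp|force|gap'
```

```text
tcp_pos: [0.58, -0.0965, 0.0339]
wrist_force: [8.8, 1.6, -6.0]
finger_gap: 0.0195
```

Run:
```python
from h import *
snap('side','pics/s14.png');snap('wrist','pics/w14.png')
b=cv2.imread('pics/s14.png');cv2.imwrite("pics/s14c.png",cv2.resize(b[250:340,255:415],None,fx=5,fy=5,interpolation=cv2.INTER_CUBIC))
```

```text
(no output)
```

View pics/s14c.png

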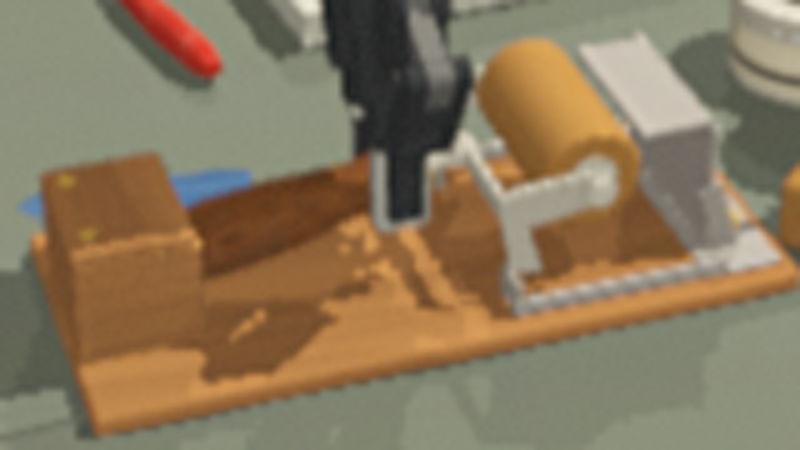

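View pics/w14.png

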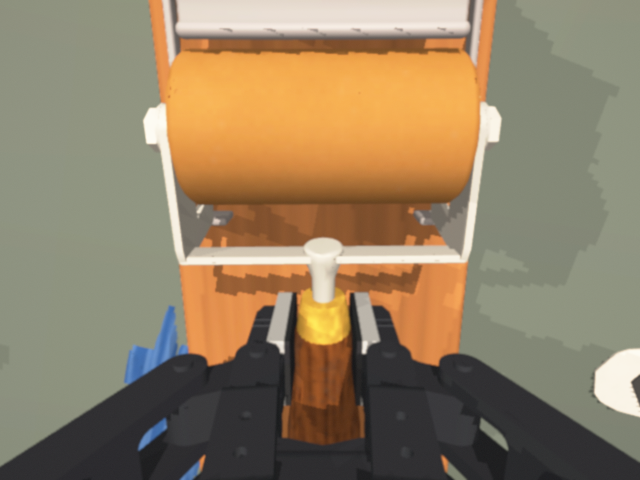

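```bash
python3 -m inch '[[[0.5,1,0,0],[1,2,0,0],[1.5,3,0,0],[1.8,4,0,0],[1.8,4,0,0]]]' | egrep 'tcp|force|gap'
```

```text
tcp_pos: [0.5778, -0.0975, 0.0307]
wrist_force: [5.1, 0.9, 0.6]
finger_gap: 0.0197
```

```bash
python3 -m inch '[[[0.5,0.5,0,0],[0.8,1,0,0],[0.8,1,0,0]]]' | egrep 'tcp|force|gap'
```

```text
tcp_pos: [0.5777, -0.0976, 0.0304]
wrist_force: [5.4, 0.1, 2.8]
finger_gap: 0.0196
```

```bash
python3 -m inch '[[[-0.7,0,0,0],[-1.3,0,0,0],[-1.3,0,0,0],[-1.3,0,0,0]]]' - 115 | egrep 'tcp|force|gap'
python3 - <<'E'
from h import *
snap('side','pics/s15.png');snap('wrist','pics/w15.png')
b=cv2.imread('pics/s15.png');cv2.imwrite("pics/s15c.png",cv2.resize(b[250:340,255:415],None,fx=5,fy=5,interpolation=cv2.INTER_CUBIC))
E
```

```text
tcp_pos: [0.578, -0.0975, 0.0305]
wrist_force: [2.1, 0.5, 4.4]
finger_gap: 0.0184
```

View pics/s15c.png

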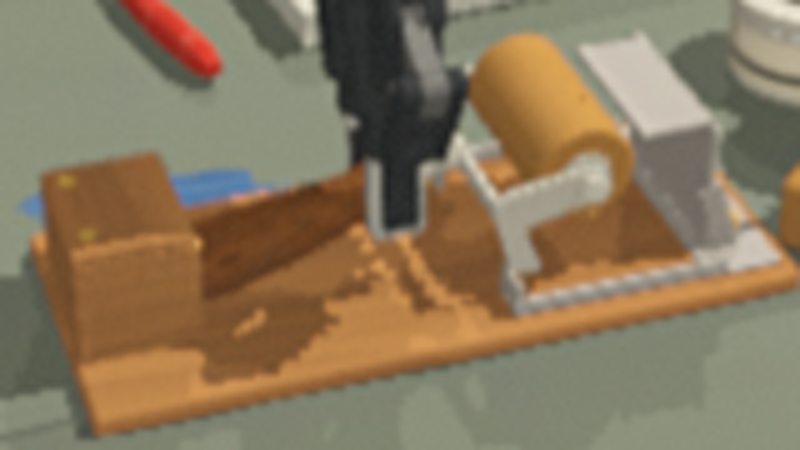

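View pics/w15.png

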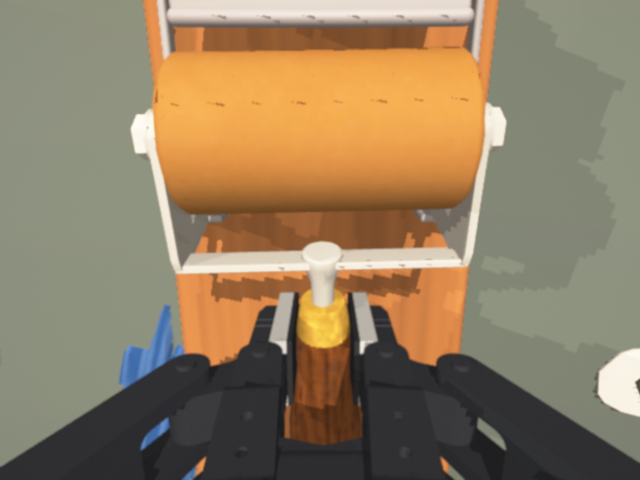

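```bash
python3 -m inch '[[[-0.7,-0.5,0,0],[-0.7,-1,0,0],[-0.7,-2,0,0],[-0.7,-2,0,0]]]' | egrep 'tcp|force|gap'
```

```text
tcp_pos: [0.5779, -0.0973, 0.031]
wrist_force: [6.0, -1.4, 1.6]
finger_gap: 0.0185
```

```bash
python3 -m inch '[[[-0.3,-1,0,0],[-0.3,-2,0,0],[-0.3,-3,0,0],[-0.3,-3,0,0]]]' | egrep 'tcp|force|gap'
```

```text
tcp_pos: [0.5784, -0.097, 0.0332]
wrist_force: [8.1, -0.4, -4.4]
finger_gap: 0.0182
```

Run:
```python
from h import *
s=env.get_state();print(s['wrist_force'],s['ft_torque'],indock(s['tcp_pos']))
snap('side','pics/s16.png');snap('wrist','pics/w16.png')
b=cv2.imread('pics/s16.png');cv2.imwrite("pics/s16c.png",cv2.resize(b[250:340,255:415],None,fx=5,fy=5,interpolation=cv2.INTER_CUBIC))
```

```text
[ 8.1124037  -0.43766528 -4.43692319] [-0.07283655 -1.64465631  0.27979024] [-10.4648569   -0.759396    33.18390124]
```

View pics/s16c.png

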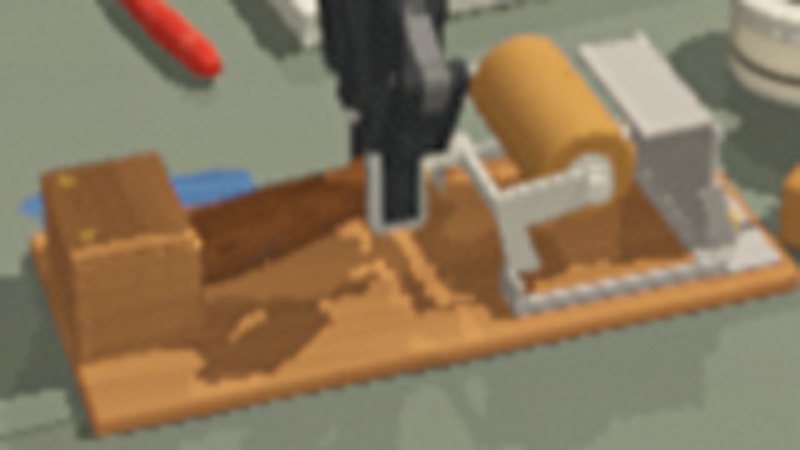

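View pics/w16.png

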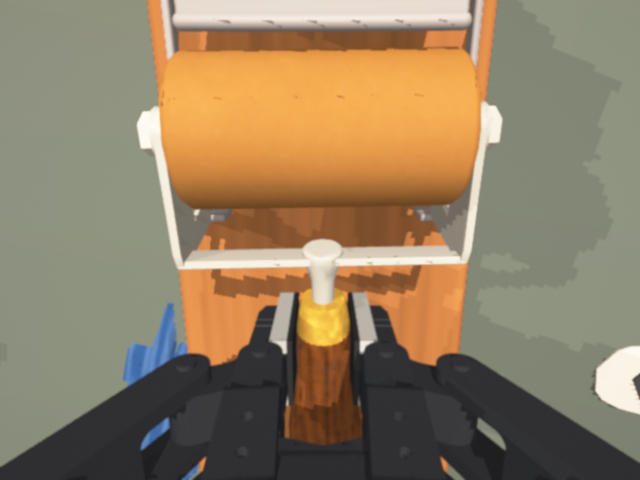

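```bash
python3 -m inch '[[[0,0.7,0,0],[0.3,1.5,0,0],[0.3,2.5,0,0],[0.3,2.5,0,0]]]' | egrep 'tcp|force|gap'; python3 -m inch '[[[-0.5,0,0,0],[-1,0,0,0],[-1,0,0,0]]]' | egrep 'tcp|force|gap'
```

```text
tcp_pos: [0.5778, -0.0972, 0.0311]
wrist_force: [5.0, -2.1, 1.2]
finger_gap: 0.0177
tcp_pos: [0.5779, -0.0971, 0.031]
wrist_force: [3.9, -2.7, 2.5]
finger_gap: 0.0182
```

```bash
python3 -m inch '[[[-0.5,0,0,0],[-1,0,0,0],[-1,0,0,0]]]' | egrep 'tcp|force|gap'
```

```text
tcp_pos: [0.5782, -0.0967, 0.0308]
wrist_force: [2.9, -4.0, 3.6]
finger_gap: 0.0181
```

```bash
python3 -m inch '[[[-0.5,0,0,0],[-1,0,0,0],[-1,0,0,0]]]' | egrep 'tcp|force|gap';python3 -m inch '[[[0,-0.5,0,0],[0,-1,0,0],[0,-1,0,0]]]' | egrep 'tcp|force|gap'
```

```text
tcp_pos: [0.5797, -0.0954, 0.0303]
wrist_force: [4.7, 0.1, -0.9]
finger_gap: 0.0181
tcp_pos: [0.5799, -0.0953, 0.031]
wrist_force: [7.0, -0.1, -3.5]
finger_gap: 0.0177
```

Run:
```python
from h import *
s=env.get_state();print(s['wrist_force'],s['ft_torque'],indock(s['tcp_pos']))
snap('side','pics/s17.png');snap('wrist','pics/w17.png')
b=cv2.imread('pics/s17.png');cv2.imwrite("pics/s17c.png",cv2.resize(b[250:340,255:415],None,fx=5,fy=5,interpolation=cv2.INTER_CUBIC))
```

```text
[ 6.98315551 -0.13570933 -3.49576715] [-0.15253758 -1.36418986 -0.01645846] [-8.60511694  0.68579436 30.98914053]
```

View pics/s17c.png

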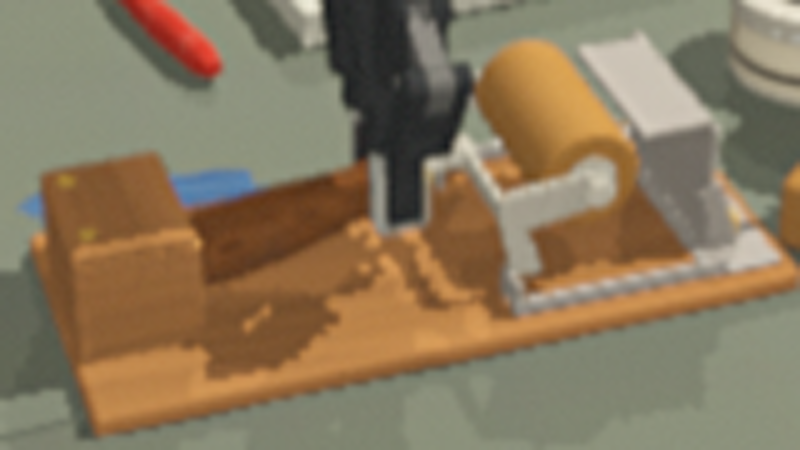

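View pics/w17.png

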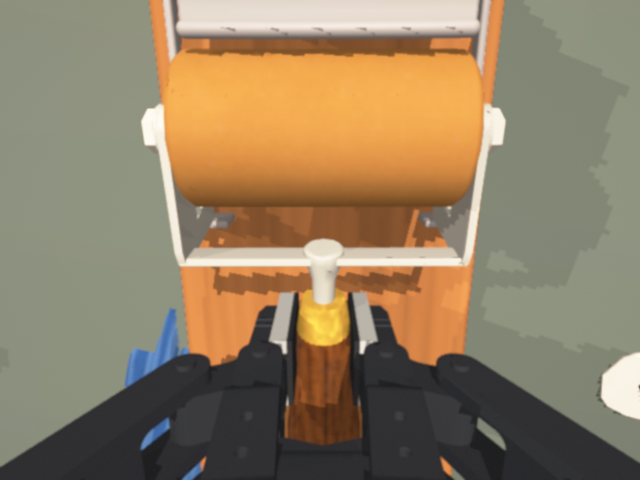

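```bash
python3 -m inch '[[[-1,0,0,0],[-1.5,-1,0,0],[-2,-2,0,0],[-2,-2,0,0]]]' | egrep 'tcp|force|gap'; python3 -m inch '[[[0,-1,0,0],[0,-1.5,0,0],[0,-1.5,0,0]]]' | egrep 'tcp|force|gap'
```

```text
tcp_pos: [0.5804, -0.0951, 0.0331]
wrist_force: [3.8, 0.7, -4.2]
finger_gap: 0.0186
tcp_pos: [0.5802, -0.0955, 0.035]
wrist_force: [1.0, 0.0, -2.3]
finger_gap: 0.0181
```

Run:
```python
from h import *
snap('side','pics/s18.png');snap('wrist','pics/w18.png')
b=cv2.imread('pics/s18.png');cv2.imwrite("pics/s18c.png",cv2.resize(b[250:340,255:415],None,fx=5,fy=5,interpolation=cv2.INTER_CUBIC))
```

```text
(no output)
```

View pics/s18c.png

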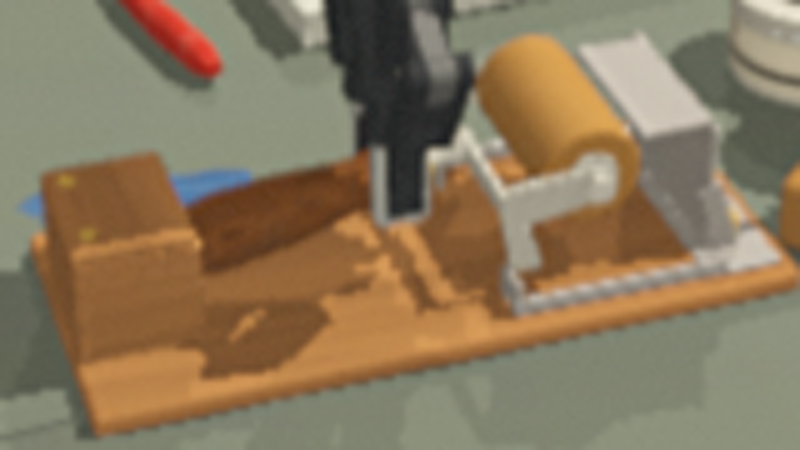

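View pics/w18.png

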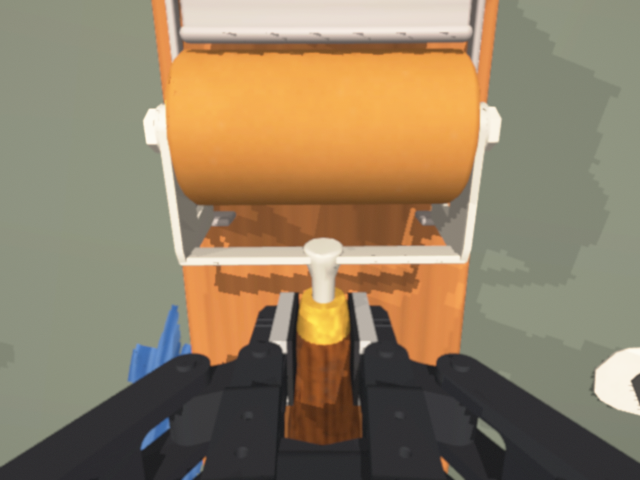

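```bash
python3 -m inch '[[[0,-1,0,0],[0,-1.5,0,0],[0,-1.5,0,0]]]' | egrep 'tcp|force|gap';python3 -m inch '[[[0.5,0,0,0],[1,0,0,0],[1,0,0,0]]]' | egrep 'tcp|force|gap'
```

```text
tcp_pos: [0.5812, -0.0959, 0.0369]
wrist_force: [0.4, 0.5, -2.3]
finger_gap: 0.0186
tcp_pos: [0.5802, -0.096, 0.0367]
wrist_force: [-0.6, -0.8, -2.5]
finger_gap: 0.0183
```

```bash
python3 -m inch '[[[0.5,0,0,0],[1,0,0,0],[1,0,0,0]]]' | egrep 'tcp|force|gap';python3 -m inch '[[[0.5,0,0,0],[1,0,0,0],[1,0,0,0]]]' | egrep 'tcp|force|gap'
```

```text
tcp_pos: [0.5792, -0.0962, 0.0367]
wrist_force: [0.5, -1.1, -2.3]
finger_gap: 0.0181
tcp_pos: [0.5783, -0.0963, 0.0367]
wrist_force: [-0.9, 0.5, -2.0]
finger_gap: 0.0179
```

```bash
python3 -m inch '[[[0.5,0,0,0],[1,0,0,0],[1,0,0,0]]]' | egrep 'tcp|force|gap';python3 -m inch '[[[0,-1,0,0],[0,-2,0,0],[0,-2,0,0]]]' | egrep 'tcp|force|gap'
python3 - <<'E'
from h import *
snap('side','pics/s19.png');snap('wrist','pics/w19.png')
b=cv2.imread('pics/s19.png');cv2.imwrite("pics/s19c.png",cv2.resize(b[250:340,255:415],None,fx=5,fy=5,interpolation=cv2.INTER_CUBIC))
E
```

```text
tcp_pos: [0.5773, -0.0965, 0.0367]
wrist_force: [-0.3, -0.1, -2.4]
finger_gap: 0.0185
tcp_pos: [0.5776, -0.0966, 0.039]
wrist_force: [0.2, -0.4, -3.0]
finger_gap: 0.018
```

View pics/s19c.png

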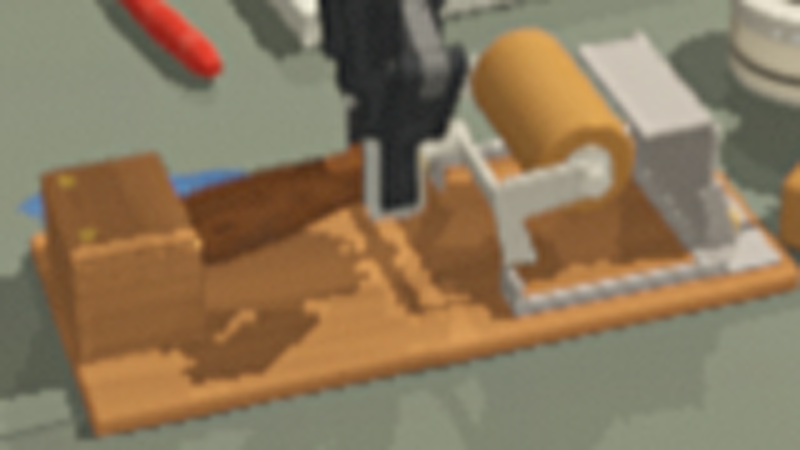

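View pics/w19.png

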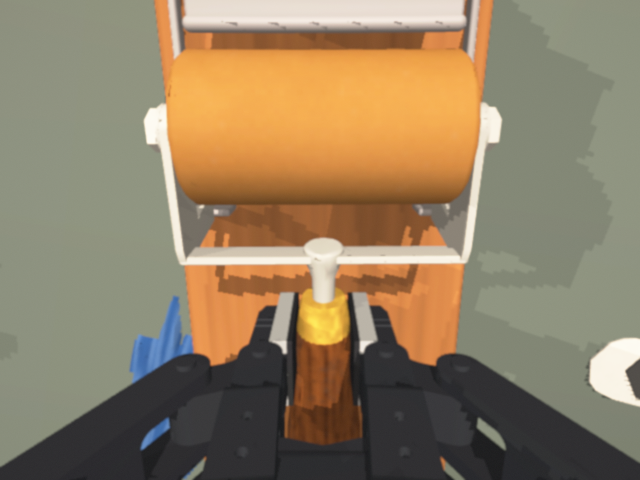

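```bash
python3 -m inch '[[[0.7,-1,0,0],[1.5,-2,0,0],[1.5,-2,0,0]]]' | egrep 'tcp|force|gap';python3 -m inch '[[[0,-1,0,0],[0,-2,0,0],[0,-2,0,0]]]' | egrep 'tcp|force|gap'
```

```text
tcp_pos: [0.576, -0.0968, 0.0409]
wrist_force: [0.6, 0.5, -2.7]
finger_gap: 0.0184
tcp_pos: [0.5759, -0.0968, 0.0427]
wrist_force: [0.8, -0.6, -5.0]
finger_gap: 0.0179
```

```bash
python3 -m inch '[[[0,-1,0,0],[0,-2,0,0],[0,-2,0,0]]]' | egrep 'tcp|force|gap'
python3 - <<'E'
from h import *
snap('side','pics/s20.png');snap('wrist','pics/w20.png')
b=cv2.imread('pics/s20.png');cv2.imwrite("pics/s20c.png",cv2.resize(b[250:340,255:415],None,fx=5,fy=5,interpolation=cv2.INTER_CUBIC))
E
```

```text
tcp_pos: [0.5758, -0.0968, 0.0447]
wrist_force: [0.4, 0.8, -6.0]
finger_gap: 0.0182
```

View pics/s20c.png

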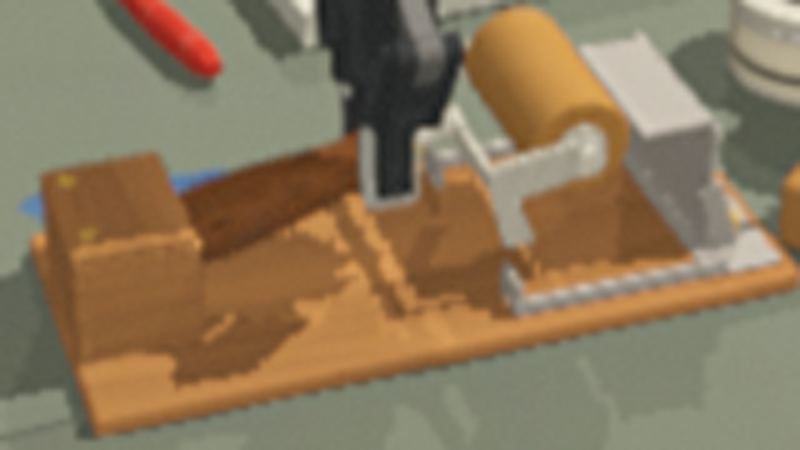

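```bash
python3 -m inch '[[[0.3,-1,0,0],[0.3,-2,0,0],[0.3,-3,0,0],[0.3,-3,0,0]]]' | egrep 'tcp|force|gap';python3 -m inch '[[[0,-1,0,0],[0,-2,0,0],[0,-3,0,0],[0,-3,0,0]]]' | egrep 'tcp|force|gap'
```

```text
tcp_pos: [0.5756, -0.0969, 0.0477]
wrist_force: [1.6, -0.6, -7.3]
finger_gap: 0.0176
tcp_pos: [0.5754, -0.0968, 0.0507]
wrist_force: [0.7, -0.6, -8.7]
finger_gap: 0.0182
```

```bash
python3 -m inch '[[[0.3,-1,0,0],[0.3,-2,0,0],[0.3,-3,0,0],[0.3,-3,0,0]]]' | egrep 'tcp|force|gap';python3 -m inch '[[[0,-1,0,0],[0,-2,0,0],[0,-3,0,0],[0,-3,0,0]]]' | egrep 'tcp|force|gap'
python3 - <<'E'
from h import *
snap('side','pics/s21.png');snap('wrist','pics/w21.png')
b=cv2.imread('pics/s21.png');cv2.imwrite("pics/s21c.png",cv2.resize(b[220:340,255:415],None,fx=5,fy=5,interpolation=cv2.INTER_CUBIC))
E
```

```text
tcp_pos: [0.5749, -0.0968, 0.0537]
wrist_force: [-0.5, 0.9, -9.8]
finger_gap: 0.0182
tcp_pos: [0.5752, -0.0971, 0.0569]
wrist_force: [-0.9, -0.8, -9.1]
finger_gap: 0.0182
```

View pics/s21c.png

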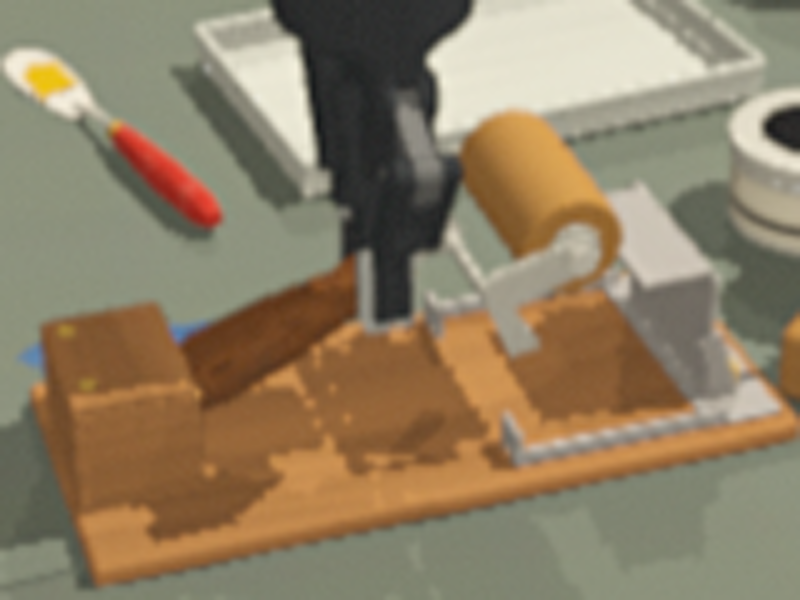

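View pics/w21.png

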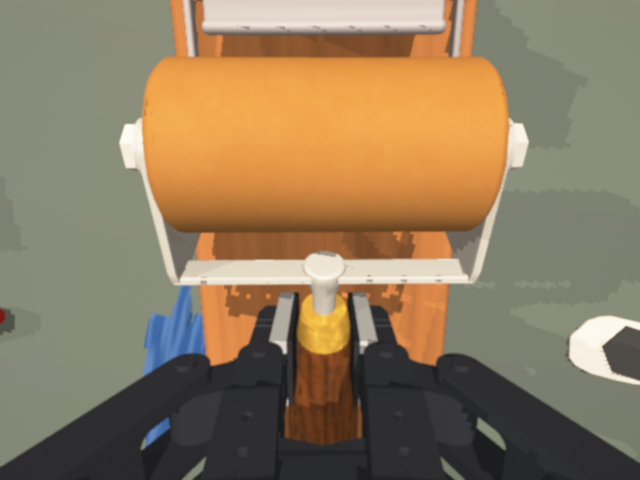

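Run:
```python
from h import *
m,K=cam('wrist')
def nt(l,r):
    u=cv2.undistortPoints(np.array([[l],[r]],float),K,m['distortion'])[:,0]
    Z=93/np.linalg.norm(u[1]-u[0]); p=np.array([u.mean(0)[0]*Z,u.mean(0)[1]*Z,Z])
    return (m['mount'][:3,:3]@p+m['mount'][:3,3]*1e3)
for n,l,r in (('lev',(156,124),(489,124)),('now',(130,146),(516,146))): print(n,nt(l,r).round(1))
```

```text
lev [-70.9 -21.2   0.1]
now [-66.4 -39.2   0.3]
```

```bash
python3 -m inch '[[[0,-1,0,0],[0,-2,0,0],[0,-3,0,0],[0,-4,0,0],[0,-4,0,0]]]' | egrep 'tcp|force|gap'
python3 - <<'E'
from h import *
snap('side','pics/s22.png');snap('wrist','pics/w22.png')
b=cv2.imread('pics/s22.png');cv2.imwrite("pics/s22c.png",cv2.resize(b[220:340,255:415],None,fx=5,fy=5,interpolation=cv2.INTER_CUBIC))
E
```

```text
tcp_pos: [0.5757, -0.0971, 0.061]
wrist_force: [0.0, -1.1, -9.9]
finger_gap: 0.0179
```

View pics/s22c.png

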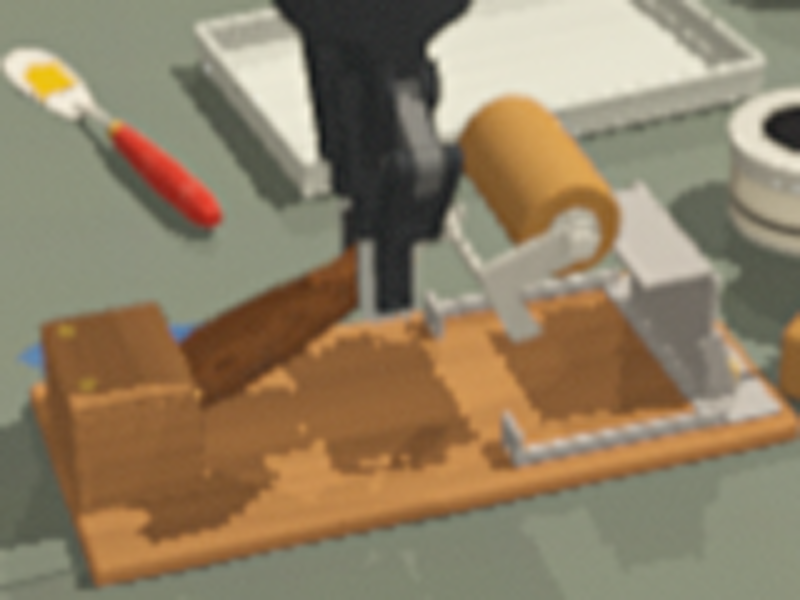

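View pics/w22.png

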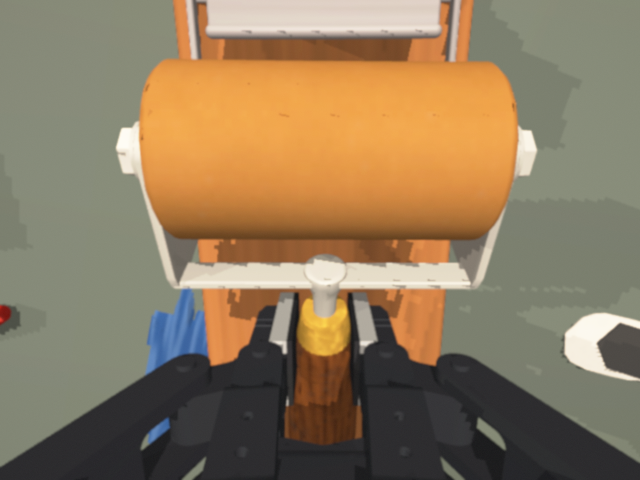

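```bash
python3 -m inch '[[[0,1,0,0],[-1,2,0,0],[-4,2,0,0],[-8,2,0,0],[-8,2,0,0]]]' | egrep 'tcp|force|gap'
python3 -m inch '[[[-3,0,0,0],[-6,0,0,0],[-9,0,0,0],[-12,0,0,0],[-12,0,0,0]]]' | egrep 'tcp|force|gap'
```

```text
tcp_pos: [0.5845, -0.0952, 0.0593]
wrist_force: [1.4, 0.9, -4.4]
finger_gap: 0.0181
tcp_pos: [0.5955, -0.0932, 0.0589]
wrist_force: [0.5, -0.1, -2.5]
finger_gap: 0.0182
```

```bash
python3 -m inch '[[[-4,0,0,0],[-8,0,0,0],[-12,0,0,0],[-16,0,0,0],[-16,0,0,0]]]' | egrep 'tcp|force|gap'
python3 - <<'E'
from h import *
snap('side','pics/s23.png');snap('wrist','pics/w23.png')
b=cv2.imread('pics/s23.png');cv2.imwrite("pics/s23c.png",cv2.resize(b[220:340,255:415],None,fx=5,fy=5,interpolation=cv2.INTER_CUBIC))
E
```

```text
tcp_pos: [0.6114, -0.0901, 0.0588]
wrist_force: [-0.0, -0.1, -1.8]
finger_gap: 0.0183
```

View pics/s23c.png

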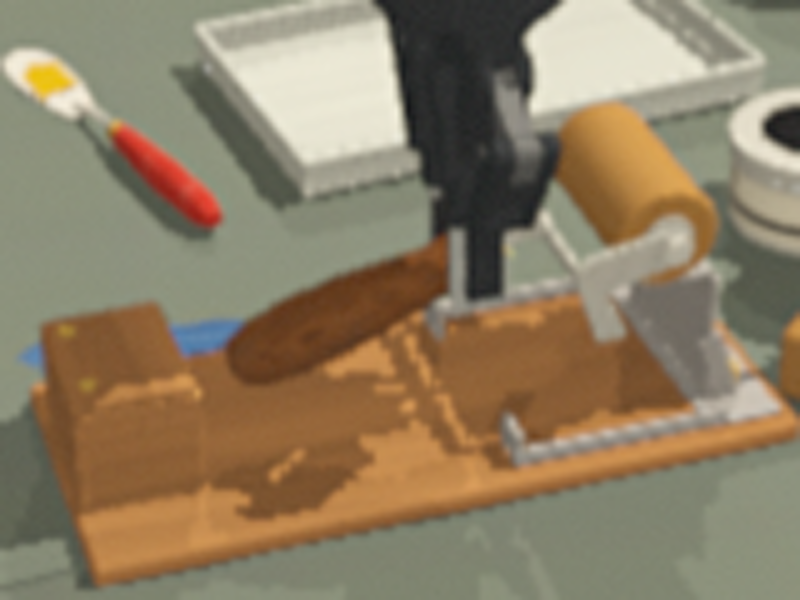

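```bash
python3 -m inch '[[[0,-15,0,0],[0,-40,0,0],[0,-70,0,0],[0,-90,0,0],[0,-90,0,0]]]' | egrep 'tcp|force|gap'
python3 - <<'E'
from h import *
for n,px in (('bottle',(485,280)),('red cone',(515,310)),('tin',(418,266)),('blacktin2',(447,234))): print(n,onz('side',px,0).round(3))
tg=pose(TRAY,np.array([[.007,0,.15]]))[0]; print(tg)
plan(tg,TRAY[2]+np.pi/2)
E
```

```text
tcp_pos: [0.6126, -0.0907, 0.1522]
wrist_force: [-0.5, -0.2, -2.6]
finger_gap: 0.0184
bottle [ 0.915 -0.049  0.   ]
red cone [ 0.932 -0.161  0.   ]
tin [0.789 0.027 0.   ]
blacktin2 [0.904 0.168 0.   ]
[0.66542623 0.18923853 0.15      ]
shift [-104.5    2.  -265. ] spin -5.22 clock 28.7 F [-0.55 -0.23 -2.61] gap 18.4
```

```bash
python3 -m inch '[[[-10,0,-25,-0.5],[-22,0,-55,-1],[-34,0,-85,-2],[-46,0,-115,-2.5],[-58,0,-145,-3],[-70,0,-175,-3.5],[-82,0,-205,-4],[-94,0,-235,-4.7],[-104,2,-265,-5.2],[-104,2,-265,-5.2]]]' | egrep 'clock|tcp|force|gap'
python3 -m inch '[[[0,0,0,0],[0,0,0,0]]]' | egrep 'tcp|force|gap'
python3 - <<'E'
from h import *
T=tool();np.save('T24.npy',np.c_[T[0],T[1]])
snap('side','pics/s24.png');im,_=snap('wrist','pics/w24.png');snap('scene','pics/c24.png')
tg=pose(TRAY,np.array([[.007,0,.15]]))[0]
plan(tg,TRAY[2]+np.pi/2)
E
```

```text
clock: 29.7
tcp_pos: [0.6618, 0.1938, 0.1441]
wrist_force: [0.1, -0.8, -2.7]
finger_gap: 0.0183
tcp_pos: [0.6623, 0.1889, 0.1455]
wrist_force: [-1.1, -1.0, -1.8]
finger_gap: 0.0179
shift [-2.7 -3.5 -0. ] spin -0.11 clock 30.05 F [ 0.42 -0.7  -2.75] gap 18.3
```

View pics/w24.png

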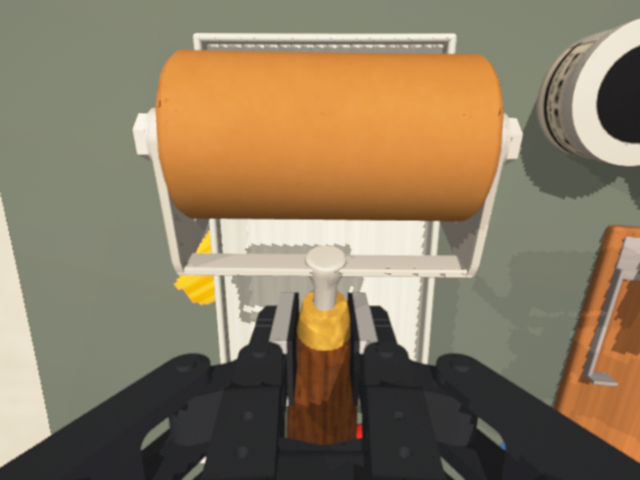

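View pics/s24.png

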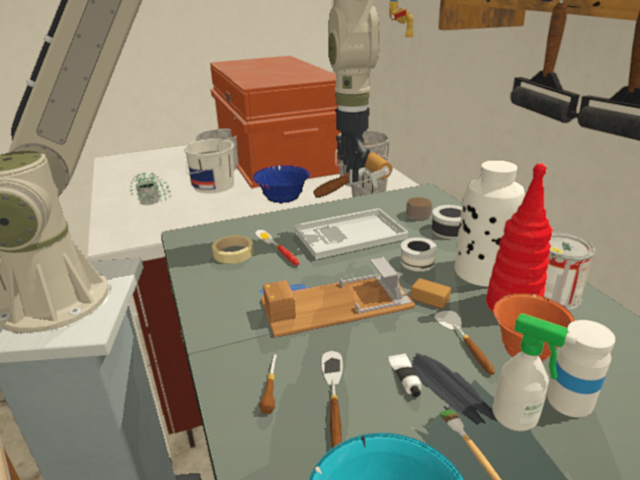

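View pics/c24.png

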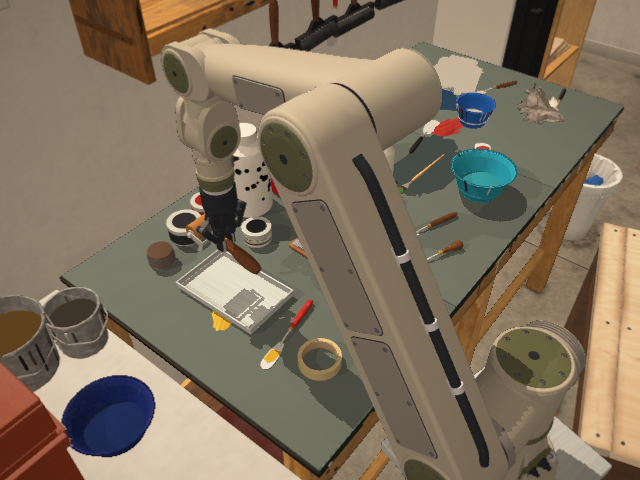

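Run:
```python
from h import *
A=np.load('T24.npy');T=(A[:,:3],A[:,3])
for px in ((194,36),(456,36)):
    P=onz('wrist',px,.024,T)[:2]-TRAY[:2]; c,s=np.cos(TRAY[2]),np.sin(TRAY[2])
    print('tray frame',(np.array([c*P[0]+s*P[1],-s*P[0]+c*P[1]])*1e3).round(1))
m,K=cam('wrist')
def nt(l,r):
    u=cv2.undistortPoints(np.array([[l],[r]],float),K,m['distortion'])[:,0]
    Z=93/np.linalg.norm(u[1]-u[0]); p=np.array([u.mean(0)[0]*Z,u.mean(0)[1]*Z,Z])
    return (m['mount'][:3,:3]@p+m['mount'][:3,3]*1e3)
print(nt((146,132),(510,136)))
```

```text
tray frame [118.4  74. ]
tray frame [118.4 -76.4]
[-68.79697383 -32.12697217   1.53966826]
```

```bash
python3 -m inch '[[[-1,25,0,0],[-1,50,0,0],[-1,75,0,0],[-1,90,0,0],[-1,100,0,0],[-1,103,0,0],[-1,103,0,0],[-1,103,0,0]]]' - 60 | egrep 'clock|tcp|force|gap'
```

```text
clock: 30.85
tcp_pos: [0.6648, 0.1899, 0.0449]
wrist_force: [-0.0, -0.4, -2.6]
finger_gap: 0.0179
```

```bash
python3 -m inch '[[[0,2,0,0],[0,4,0,0],[0,6,0,0],[0,8,0,0],[0,8,0,0]]]' | egrep 'clock|tcp|force|gap'; python3 -m inch '[[[0,1,0,0],[0,2,0,0],[0,3,0,0],[0,3,0,0]]]' | egrep 'clock|tcp|force|gap'
```

```text
clock: 31.35
tcp_pos: [0.6635, 0.1899, 0.0352]
wrist_force: [0.7, 0.2, -1.7]
finger_gap: 0.018
clock: 31.75
tcp_pos: [0.6637, 0.1899, 0.0325]
wrist_force: [0.7, -0.2, -2.6]
finger_gap: 0.0183
```

```bash
python3 -m inch '[[[0,1,0,0],[-0.5,2,0,0],[-0.5,3,0,0],[-0.5,3,0,0]]]' | egrep 'clock|tcp|force|gap'; python3 -m inch '[[[0,1,0,0],[-0.5,2,0,0],[-0.5,2,0,0]]]' | egrep 'clock|tcp|force|gap'
```

```text
clock: 32.15
tcp_pos: [0.6646, 0.1901, 0.0297]
wrist_force: [0.2, -0.4, -1.3]
finger_gap: 0.018
clock: 32.45
tcp_pos: [0.6652, 0.1903, 0.0279]
wrist_force: [1.0, -0.1, 0.4]
finger_gap: 0.0181
```

```bash
python3 -m inch '[[[-0.5,1,0,0],[-0.7,2,0,0],[-0.7,2,0,0]]]' | egrep 'clock|tcp|force|gap'
python3 - <<'E'
from h import *
snap('side','pics/s25.png')
b=cv2.imread('pics/s25.png');cv2.imwrite("pics/s25c.png",cv2.resize(b[150:270,285:425],None,fx=5,fy=5,interpolation=cv2.INTER_CUBIC))
E
```

```text
clock: 32.75
tcp_pos: [0.666, 0.1905, 0.0259]
wrist_force: [1.7, 0.4, 1.4]
finger_gap: 0.018
```

View pics/s25c.png

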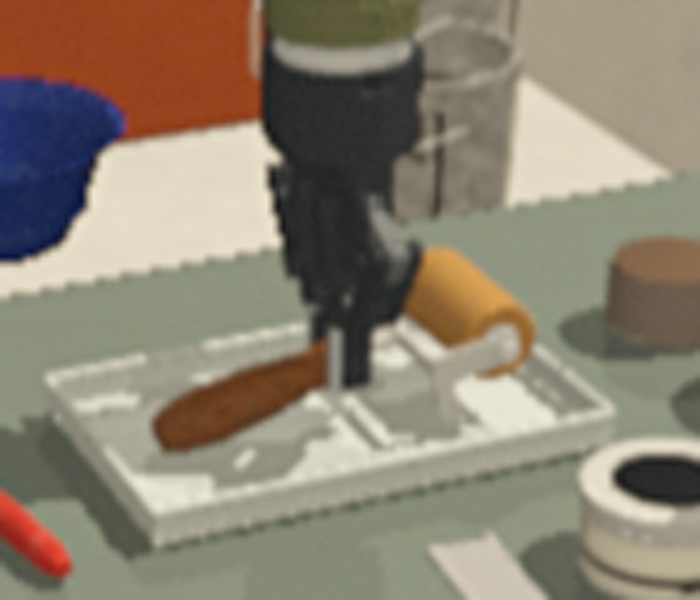

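```bash
python3 -m inch '[[[-0.5,1,0,0],[-0.7,2,0,0],[-1,3,0,0],[-1,3,0,0]]]' - 45 | egrep 'clock|tcp|force|gap'
```

```text
clock: 33.2
tcp_pos: [0.6666, 0.1906, 0.0226]
wrist_force: [2.3, -0.2, 1.1]
finger_gap: 0.018
```

```bash
python3 -m inch '[[[-0.3,1,0,0],[-0.5,2,0,0],[-0.5,2,0,0]]]' | egrep 'clock|tcp|force|gap'
```

```text
clock: 33.5
tcp_pos: [0.6671, 0.1907, 0.0206]
wrist_force: [1.6, 0.1, 0.6]
finger_gap: 0.0182
```

```bash
python3 -m inch '[[[-0.3,1,0,0],[-0.5,2,0,0],[-0.5,2,0,0]]]' | egrep 'clock|tcp|force|gap'
python3 - <<'E'
from h import *
snap('side','pics/s26.png')
b=cv2.imread('pics/s26.png');cv2.imwrite("pics/s26c.png",cv2.resize(b[150:270,285:425],None,fx=5,fy=5,interpolation=cv2.INTER_CUBIC))
E
```

```text
clock: 33.8
tcp_pos: [0.6674, 0.1909, 0.0197]
wrist_force: [0.1, -1.4, 7.0]
finger_gap: 0.018
```

View pics/s26c.png

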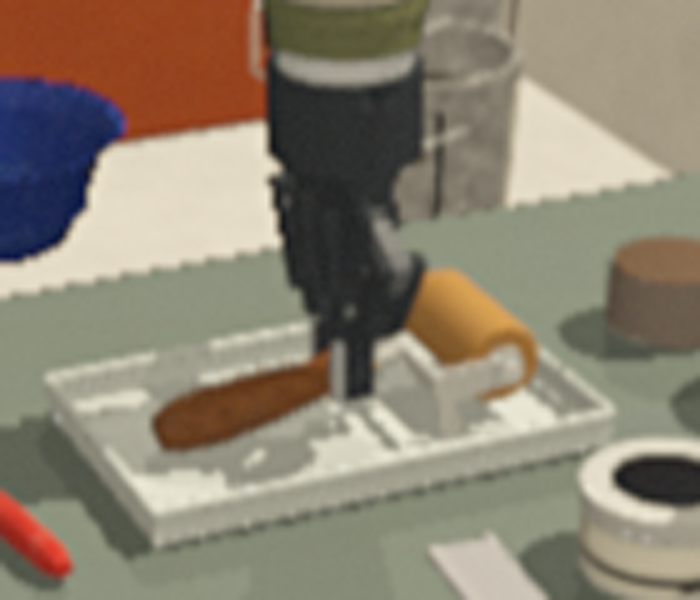

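```bash
python3 -m inch '[[[0,-1,0,0],[0,-1.5,0,0],[0,-1.5,0,0]]]' - 25 | egrep 'clock|tcp|force|gap'
python3 -m inch '[[[0,0,0,0],[0,0,0,0],[0,0,0,0],[0,0,0,0],[0,0,0,0]]]' 40 | egrep 'clock|tcp|force|gap'
python3 -m inch '[[[0,-5,0,0],[0,-20,0,0],[0,-50,0,0],[0,-100,0,0],[0,-140,0,0],[0,-140,0,0],[0,-140,0,0]]]' | egrep 'clock|tcp|force|gap'
python3 - <<'E'
from h import *
T=tool();np.save('T27.npy',np.c_[T[0],T[1]])
snap('wrist','pics/w27.png')
snap('side','pics/s27.png')
b=cv2.imread('pics/s27.png');cv2.imwrite("pics/s27c.png",cv2.resize(b[170:290,285:425],None,fx=5,fy=5,interpolation=cv2.INTER_CUBIC))
E
```

```text
clock: 34.15
tcp_pos: [0.6673, 0.1909, 0.02]
wrist_force: [1.3, -0.6, 0.6]
finger_gap: 0.0183
clock: 34.65
tcp_pos: [0.6672, 0.1911, 0.0201]
wrist_force: [-0.1, 0.3, 0.2]
finger_gap: 0.0399
clock: 35.35
tcp_pos: [0.6687, 0.1912, 0.1635]
wrist_force: [0.4, -0.1, -0.1]
finger_gap: 0.0401
```

View pics/s27c.png

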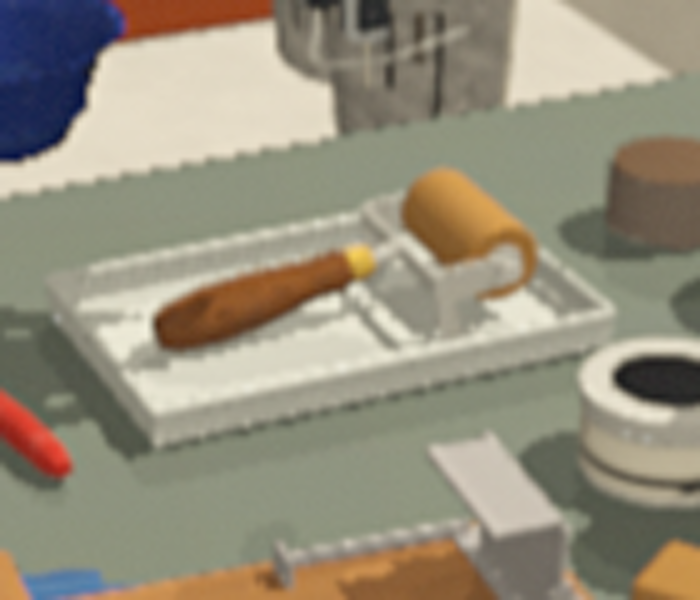

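View pics/w27.png

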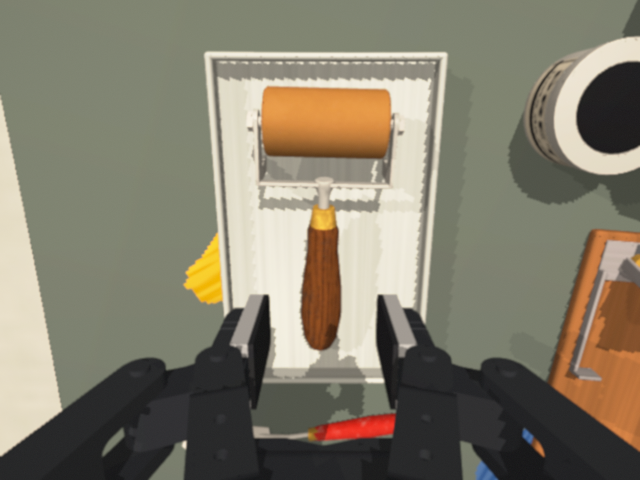

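```bash
python3 -m inch '[[[0,0,0,0],[0,0,0,0],[0,0,0,0],[0,0,0,0],[0,0,0,0]]]' | egrep 'clock|force'
python3 - <<'E'
from h import *
A=np.load('T27.npy');T=(A[:,:3],A[:,3])
for px,z in (((253,121),.04),((399,123),.04),((319,348),.018)):
    P=onz('wrist',px,z,T)[:2]-TRAY[:2]; c,s=np.cos(TRAY[2]),np.sin(TRAY[2])
    print((np.array([c*P[0]+s*P[1],-s*P[0]+c*P[1]])*1e3).round(1))
a=cv2.imread('pics/side0.png').astype(int);b=env.read_camera('side').astype(int)
d=(abs(a-b).max(2)>60).astype(np.uint8); d=cv2.morphologyEx(d,cv2.MORPH_OPEN,np.ones((3,3)))
n,_,st,_=cv2.connectedComponentsWithStats(d); print([tuple(s) for s in st[1:] if s[4]>30])
print(env.hand_in())
E
```

```text
clock: 35.95
wrist_force: [0.0, -1.1, -0.6]
[79.5 43.6]
[ 78.3 -46.6]
[-93.5   3.4]
[(np.int32(49), np.int32(0), np.int32(19), np.int32(37), np.int32(213)), (np.int32(114), np.int32(0), np.int32(9), np.int32(12), np.int32(73)), (np.int32(329), np.int32(25), np.int32(10), np.int32(33), np.int32(236)), (np.int32(31), np.int32(43), np.int32(19), np.int32(39), np.int32(256)), (np.int32(338), np.int32(69), np.int32(16), np.int32(28), np.int32(178)), (np.int32(11), np.int32(85), np.int32(22), np.int32(52), np.int32(346)), (np.int32(338), np.int32(86), np.int32(33), np.int32(90), np.int32(1969)), (np.int32(36), np.int32(89), np.int32(34), np.int32(56), np.int32(1080)), (np.int32(24), np.int32(143), np.int32(39), np.int32(19), np.int32(324)), (np.int32(15), np.int32(146), np.int32(6), np.int32(7), np.int32(31)), (np.int32(68), np.int32(151), np.int32(91), np.int32(73), np.int32(3630)), (np.int32(148), np.int32(158), np.int32(7), np.int32(17), np.int32(92)), (np.int32(80), np.int32(167), np.int32(7), np.int32(14), np.int32(65)), (np.int32(366), np.int32(207), np.int32(18), np.int32(17), np.in
[... 392 characters left out ...]
np.int32(264), np.int32(18), np.int32(16), np.int32(165)), (np.int32(88), np.int32(280), np.int32(30), np.int32(25), np.int32(494)), (np.int32(347), np.int32(281), np.int32(9), np.int32(5), np.int32(31)), (np.int32(359), np.int32(284), np.int32(25), np.int32(22), np.int32(225)), (np.int32(350), np.int32(291), np.int32(12), np.int32(14), np.int32(80)), (np.int32(296), np.int32(295), np.int32(37), np.int32(19), np.int32(331)), (np.int32(57), np.int32(302), np.int32(35), np.int32(15), np.int32(181)), (np.int32(17), np.int32(319), np.int32(27), np.int32(7), np.int32(159)), (np.int32(0), np.int32(331), np.int32(21), np.int32(13), np.int32(163))]
the job is handed in; nothing more can be done
None
```

The brayer is out of the dock and lying flat in the wash-up tray, let go. I handed the job in at about 36 s, and no verdict came back.

**How it went:** The moves cannot pitch the tool, so the tilt had to come from the dock itself.
1. I gripped the handle and drew it back until the heel stops were felt.
2. I lifted the brayer firmly. Pulling lightly against the stops while lowering the hand turned the roller end up, until the legs cleared the stops.
3. I went about 4 mm further back. With the belly of the handle under the pocket roof, lifting further tilted the roller up past the lip.
4. I brought it forwards out of the pocket, carried it over and lowered it belly first, then legs.

**Checks:**
- **Over the lip:** at the top the roller axis stood at roughly 0.10 m with a tilt of about 15°, with the butt still in the pocket. Both figures are estimates from the wrist picture.
- **Forces:** wrist readings stayed at about 12 N or less, in the dock and in the tray. I only read the force at the end of each move, so short peaks between readings would not show.
- **Final position:** the brayer's middle is about 5 mm from the tray's middle. In the last pictures it looks level inside the rim.
- **Bystanders:** comparing the first and last side pictures, I saw changes only at the arm, the dock and the tray.

**What went wrong:**
- One regrip further forward closed on nothing. I went back to the handle without harm.
- Several early tries at tilting sprang back, because the legs stuck on the stops.

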